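# Load the drying slide with scent discs

## Task

Pull up the red plunger and twist it so that it rests in its notch and stays up, and move the wooden pipette rest off the slide base onto the table; only then draw the tray fully out. Lay every clay scent disc flat on the drawn-out tray, side by side with none on top of another or hanging over the edge, push the tray fully home under the lamp, and let the plunger back down so that it locks the tray. Leave the bottle, jar and beaker alone.

Things in the scene. Friction and masses are not known exactly. Their poses are not given: they have to be found in the camera images.
- station: Fixed drying station. Origin on the table under the tray's centre at home; x away from the robot, y left, z up. Steel base plate 8 mm high, x -190 to +60, y -145 to +145 mm. A column at x +105 carries a lamp bar (x +52 to +92, y +-135, underside 172 mm up). Plunger bracket: axis at x -30, y +165, spans x -55 to -5, y +140 to +199, 55 mm high with its brass notch ring.
- tray (a joint): How far the tray is drawn out towards the robot, along the station's -x, in m: 0 = home under the lamp, 0.12 = fully out. It slides with about 1.5 N of friction and stays where it is left. With the plunger down it is locked at home (3 mm of play); it needs the plunger up to pass.
- tray_top (a point): Centre of the tray's top face, 20 mm above the table. The tray is a flat cork-topped board without a rim, 100 mm (station x) x 270 mm (station y). Moves with the tray; axes as the station's.
- tray_knob (a point): Grip point of the tray's black knob, 42 mm above the table, 77 mm in front of the tray's centre (towards the robot). The knob is an upright post 20 mm (station x) x 24 mm (station y), from 18 to 56 mm above the table; grip it from above across its 24 mm.
- plunger_lift (a joint): How far the plunger is pulled up, m: 0 = down (locking), at most 0.024. A spring pulls it down with 4.5 N at the bottom, 8 N at the top. Its cross-bar must be pulled past 0.018 before it can be twisted; resting in the notch it reads about 0.014.
- plunger_twist (a joint): Twist of the plunger, rad, anticlockwise seen from above: 0 = in line with its slot (can go down), rest notch at 1.2, stop at 1.32. It turns easily once lifted. To lock again, lift past 0.018, twist back to 0 and lower.
- plunger_grip (a point): Centre of the plunger's red winged grip, 88 mm above the table when down; moves with lift and twist, x axis along the wing. Wing 48 mm long, 14 mm thick, 22 mm high; along the station's x axis at twist 0. Grip it from above across the 14 mm.
- block_mid (a point): Centre of the wooden pipette rest, an oak block 40 x 120 x 40 mm (x, y, z) with four dark grooves on top, 0.14 kg, that at first stands on the front part of the slide base in the tray's way. Axes as the block's; 20 mm above whatever it stands on.
- disc1: Clay scent disc, round, terracotta, 60 mm across, 8 mm thick, about 45 g, at first on the table beside the station. Origin at the centre of its underside, z up through it. May be absent (2 to 4 of the four are there).
- disc2: Clay scent disc, round, terracotta, 60 mm across, 8 mm thick, about 45 g, at first on the table beside the station. Origin at the centre of its underside, z up through it. May be absent (2 to 4 of the four are there).
- disc3: Clay scent disc, round, terracotta, 60 mm across, 8 mm thick, about 45 g, at first on the table beside the station. Origin at the centre of its underside, z up through it. May be absent (2 to 4 of the four are there).
- disc4: Clay scent disc, round, terracotta, 60 mm across, 8 mm thick, about 45 g, at first on the table beside the station. Origin at the centre of its underside, z up through it. May be absent (2 to 4 of the four are there).
- amber_bottle: Bystander: amber dropper bottle, 42 mm across, 100 mm high, standing. Origin under its centre.
- oil_jar: Bystander: low amber jar, 60 mm across, 60 mm high. Origin under its centre.
- beaker: Bystander: clear glass beaker, 68 mm across, 85 mm high. Origin under its centre.
Mind the look-alikes: they are no part of the job. Leave any grey or purple look-alike of the disc4 alone.

How it is judged:
On the way, in this order (a step that is already met when the one before it is completed fails the run):
1. the plunger rests in its notch, let go, and the pipette rest stands on the table off the slide base (value of joint plunger_lift between 0.01 and 0.0165 m and value of joint plunger_twist above 0.95 rad and height (world z) of block_mid below 0.0225 m and contact force between the fingers and anything else below 0.5 N), for 0.3 s.
2. the tray is drawn out (value of joint tray above 0.1 m), for 0.2 s.
3. every disc lies flat on the drawn-out tray, let go (x of disc1 in the frame of tray_top between -0.023 and 0.023 m and y of disc1 in the frame of tray_top between -0.108 and 0.108 m and ((angle between disc1's own z axis and vertical below 0.1 rad and z of disc1 in the frame of tray_top between -0.004 and 0.004 m) or (angle between disc1's own z axis and vertical above 3.04 rad and z of disc1 in the frame of tray_top between 0.004 and 0.012 m)) and x of disc2 in the frame of tray_top between -0.023 and 0.023 m and y of disc2 in the frame of tray_top between -0.108 and 0.108 m and ((angle between disc2's own z axis and vertical below 0.1 rad and z of disc2 in the frame of tray_top between -0.004 and 0.004 m) or (angle between disc2's own z axis and vertical above 3.04 rad and z of disc2 in the frame of tray_top between 0.004 and 0.012 m)) and x of disc3 in the frame of tray_top between -0.023 and 0.023 m and y of disc3 in the frame of tray_top between -0.108 and 0.108 m and ((angle between disc3's own z axis and vertical below 0.1 rad and z of disc3 in the frame of tray_top between -0.004 and 0.004 m) or (angle between disc3's own z axis and vertical above 3.04 rad and z of disc3 in the frame of tray_top between 0.004 and 0.012 m)) and x of disc4 in the frame of tray_top between -0.023 and 0.023 m and y of disc4 in the frame of tray_top between -0.108 and 0.108 m and ((angle between disc4's own z axis and vertical below 0.1 rad and z of disc4 in the frame of tray_top between -0.004 and 0.004 m) or (angle between disc4's own z axis and vertical above 3.04 rad and z of disc4 in the frame of tray_top between 0.004 and 0.012 m)) and value of joint tray above 0.09 m and contact force between the fingers and anything else below 0.5 N), for 0.3 s.
4. the tray is pushed home (value of joint tray below 0.006 m), for 0.2 s.
At the end, for the whole second after the job is handed in: Every disc present lies flat on the tray, at rest, in one layer, its centre within 23 mm (station x) and 108 mm (station y) of the tray's centre; the tray is within 6 mm of home; the plunger is down (within 3 mm) and untwisted; the pipette rest lies on the table, not on the slide base (x of disc1 in the frame of tray_top between -0.023 and 0.023 m and y of disc1 in the frame of tray_top between -0.108 and 0.108 m and ((angle between disc1's own z axis and vertical below 0.1 rad and z of disc1 in the frame of tray_top between -0.004 and 0.004 m) or (angle between disc1's own z axis and vertical above 3.04 rad and z of disc1 in the frame of tray_top between 0.004 and 0.012 m)) and x of disc2 in the frame of tray_top between -0.023 and 0.023 m and y of disc2 in the frame of tray_top between -0.108 and 0.108 m and ((angle between disc2's own z axis and vertical below 0.1 rad and z of disc2 in the frame of tray_top between -0.004 and 0.004 m) or (angle between disc2's own z axis and vertical above 3.04 rad and z of disc2 in the frame of tray_top between 0.004 and 0.012 m)) and x of disc3 in the frame of tray_top between -0.023 and 0.023 m and y of disc3 in the frame of tray_top between -0.108 and 0.108 m and ((angle between disc3's own z axis and vertical below 0.1 rad and z of disc3 in the frame of tray_top between -0.004 and 0.004 m) or (angle between disc3's own z axis and vertical above 3.04 rad and z of disc3 in the frame of tray_top between 0.004 and 0.012 m)) and x of disc4 in the frame of tray_top between -0.023 and 0.023 m and y of disc4 in the frame of tray_top between -0.108 and 0.108 m and ((angle between disc4's own z axis and vertical below 0.1 rad and z of disc4 in the frame of tray_top between -0.004 and 0.004 m) or (angle between disc4's own z axis and vertical above 3.04 rad and z of disc4 in the frame of tray_top between 0.004 and 0.012 m)) and linear speed of each of disc1, disc2, disc3, disc4 below 0.02 m/s and value of joint tray below 0.006 m and value of joint plunger_lift below 0.003 m and value of joint plunger_twist below 0.3 rad and height (world z) of block_mid below 0.0225 m); the robot touches nothing.
It fails at once if the amber bottle is shifted more than 40 mm or tipped over (distance of amber_bottle from where it was at the start of the episode above 0.04 m or angle between amber_bottle's own z axis and vertical above 0.6 rad).
It fails at once if the jar is shifted more than 40 mm or tipped over (distance of oil_jar from where it was at the start of the episode above 0.04 m or angle between oil_jar's own z axis and vertical above 0.6 rad).
It fails at once if the beaker is shifted more than 40 mm or tipped over (distance of beaker from where it was at the start of the episode above 0.04 m or angle between beaker's own z axis and vertical above 0.6 rad).
Of disc1, disc2, disc3, disc4 only 2 to 4 are there at a start; the rules pass over those that are not, and their reading is None.
At some moment in a run one of disc1, disc2, disc3, disc4 may be knocked a few centimetres aside while the robot is not near it.
Once in a run the grip may slacken for a moment while it holds something.
It also fails if it takes over 210 s, if anything falls off the work surface, if the arm or the gripper's body presses on something with over 40 N, if the wrist force passes 120 N, or if a joint passes its speed limit or range.

## Robot

A 7-joint arm with a two-finger parallel gripper is mounted at the origin on the work surface. World frame = base frame: x ahead of the robot, y to its left, z up, the work surface at z = 0. Lengths are in m, angles in rad, forces in N, time in s.
With the tool pointing down it reaches from about 0.35 to 0.775 m from the base axis. Payload 3.1 kg.
Tool frame: the origin (TCP) lies midway between the tips of the shut fingers; the grasp point (between the pads) lies 19 mm behind it; z points along the fingers, y is the direction in which the jaws open and shut (so a half turn about z gives the same grasp; the last joint's range is limited). The gripper opens to 85 mm and grips with 20 to 120 N. Pads are 22 mm wide; open, the fingers measure 114 mm over their backs; the gripper's body (76 mm by 85 mm) begins 54 mm behind the grasp point. The pads swing forward as they close: fully open they stand 13 mm farther back than shut.
Start: joints at [1.16, 0.311, 0.014, 1.512, -0.004, 1.319, -0.027], TCP at [0.198, -0.513, 0.206] pointing down, gripper open.
Joint ranges: [-2.7, 2.7], [-0.3, 1.91], [-1.27, 1.3], [0.12, 2.57], [-1.44, 4.58], [0.2, 2.03], [-3.05, 3.05]. Speed limits (rad/s): [2.79, 2.79, 3.14, 3.14, 3.14, 3.14, 3.14].

## Interface

Orientations are given as a rotation vector (axis times angle).
In Python, from rig import sensors, grab_frame, bot gives the robot as it stands. The module is installed in compiled form; this text tells all that it offers.
- The arm moves only by the tool jog_arm, never from a script. Its argument "commands" is a list of rows, each an object of numbers: "x", "y", "z": the shift along the tool's x, y, z in m; "wx", "wy", "wz": the turn, a rotation vector about the tool's x, y, z in degrees. A call has 1 to 10 rows; each row shifts and turns the pose as measured when the row begins, along the tool's axes as they then stand; what a row does not reach is not made up. A row lasts 1/10 s, in which the tool goes at most 50 mm and 8.59 degrees, less where a joint would pass 70% of its speed; a pose out of reach is approached as far as the arm can. A call is refused whole if a number of a shift passes 0.05 or a number of a turn 8.59, either way. A call with a gripper value outside its range is refused whole. "fingers" is the finger opening in m, from 0 to 0.0854, set as the call begins (left out, the last holds). The fingers move at their own pace and stop on an object; "grip_force" is the grip in N (left out, the last holds). Time passes only in rows, so rows that do not move let the fingers close. It gives the time, the measured TCP pose, the force and the opening at its end, in the units of the state.
- sensors.sense(): the state, without advancing time (a new reading comes with each control period).
- grab_frame(name): name is "scene" or "top"; returns a dict with "img" (400x640x3 uint8, red, green, blue), "depth" (400x640 float32, m along the optical axis (not along the pixel's ray), 0 where there is no reading), "vertical_fov" (degrees; the focal length in pixels is half the picture's height over the tangent of half this angle, whatever the lens; pixels are square), "cx", "cy" (the principal point, pixels), "distortion" ([k1, k2, p1, p2, k3] as OpenCV has them; the pictures are not rectified), "view" (4x4, takes a point from world to camera coordinates). Camera axes: x right, y up, looking along -z (the intrinsics and any distortion apply to the point x, -y, -z); pixel columns grow to the right and rows downward; lengths in m; the calibration is good to about 2 mm. A picture is of the moment at which its call begins.
- bot.close_job(): hands the job in, once; it reports no verdict.
The state is a dict: "clock": time; "joint_pos": joint angles; "qd": joint speeds; "joint_efforts": joint torques, N m; "position": TCP position; "ee_rot": TCP orientation; "ft_force": force on the tool from outside, world axes, zero at the start; "wrist_torque": the same for the moment, N m; "opening": opening from 0.0 (shut) to 1.0 (fully open).
Only numpy, scipy, OpenCV 4.12 (cv2) and the standard library are available. Lean on these libraries where they do the work, as an engineer would, in place of code of your own. Each camera call takes 0.05 s, during which the arm holds its last target. There are 200 camera calls.

## Working session

There is one attempt and no reset: what is moved stays moved. The work goes in short steps, Python scripts to look and compute and a tool call to move; the robot and the scene stay as the last step left them, time stands still between calls to the robot, and variables do not carry over. Pictures are saved under pics/ and viewed, about 12 in all and at most 16, crops included, and the job is handed in when it is done.

Besides the shell and the picture viewer there is one more tool, called after "Request:" in YAML: its name, and indented under it one key for each argument. jog_arm: Moves the arm, as the interface text tells. Its arguments: {"type":"object","properties":{"commands":{"type":"array","items":{"type":"object","properties":{"x":{"type":"number"},"y":{"type":"number"},"z":{"type":"number"},"wx":{"type":"number"},"wy":{"type":"number"},"wz":{"type":"number"}}}},"fingers":{"type":"number"},"grip_force":{"type":"number"}},"required":["commands"]}

```bash
mkdir -p pics
cat > h.py <<'E'
import numpy as np, cv2
from rig import sensors, grab_frame, bot
from scipy.spatial.transform import Rotation as R
def cam(f):
    h=f['img'].shape[0]; fl=h/2/np.tan(np.radians(f['vertical_fov'])/2)
    return np.array([[fl,0,f['cx']],[0,fl,f['cy']],[0,0,1]]), np.array(f['distortion'],float)
def cloud(f):
    K,d=cam(f); h,w=f['depth'].shape
    u,v=np.meshgrid(np.arange(w),np.arange(h))
    p=cv2.undistortPoints(np.stack([u,v],-1).reshape(-1,1,2).astype(np.float64),K,d).reshape(h,w,2)
    D=f['depth']; P=np.stack([p[...,0]*D,-p[...,1]*D,-D,np.ones_like(D)],-1)
    W=P@np.linalg.inv(f['view']).T
    W=W[...,:3]; W[D<=0]=np.nan
    return W
def proj(f,pts):
    K,d=cam(f); p=np.c_[np.atleast_2d(pts),np.ones(len(np.atleast_2d(pts)))]@np.array(f['view']).T
    q=p[:,:3]*[1,-1,-1]
    return cv2.projectPoints(q.reshape(-1,1,3),np.zeros(3),np.zeros(3),K,d)[0].reshape(-1,2)
def save(f,n): cv2.imwrite('pics/'+n,f['img'][...,::-1])
E
python3 - <<'E'
from h import *
s=sensors.sense(); print({k:np.round(v,3) for k,v in s.items()})
a=grab_frame('top'); b=grab_frame('scene')
for f in(a,b): print(f['vertical_fov'],f['distortion'],np.round(np.linalg.inv(f['view']),3).tolist())
save(a,'top0.png'); save(b,'scene0.png')
np.savez('f0.npz',a=cloud(a),b=cloud(b))
print(R.from_rotvec(s['ee_rot']).as_matrix().round(2))
E
```

```text
{'clock': np.float64(0.0), 'joint_pos': array([ 1.16 ,  0.312,  0.014,  1.513, -0.004,  1.319, -0.027]), 'qd': array([-0.001, -0.001,  0.001,  0.001,  0.001,  0.001,  0.   ]), 'joint_efforts': array([ 1.0000e-03, -3.7991e+01,  1.4700e-01, -2.3059e+01,  1.2000e-02,
        1.4000e-02, -0.0000e+00]), 'position': array([ 0.198, -0.512,  0.205]), 'ee_rot': array([-3.086e+00, -5.760e-01,  1.000e-03]), 'ft_force': array([-0.588,  1.001,  0.102]), 'wrist_torque': array([0.01 , 0.027, 0.074]), 'opening': np.float64(0.996)}
54.78205695446772 [0.02392519 0.         0.         0.         0.        ] [[0.026, 0.998, -0.062, 0.43], [-1.0, 0.026, -0.001, 0.091], [0.001, 0.062, 0.998, 1.257], [0.0, 0.0, 0.0, 1.0]]
42.49964939017534 [-0.14175915  0.          0.          0.          0.        ] [[0.89, -0.346, 0.296, 0.916], [0.455, 0.698, -0.552, -0.657], [-0.016, 0.627, 0.779, 1.143], [0.0, 0.0, 0.0, 1.0]]
[[ 0.93  0.36 -0.  ]
 [ 0.36 -0.93  0.  ]
 [-0.   -0.   -1.  ]]
```

View pics/top0.png

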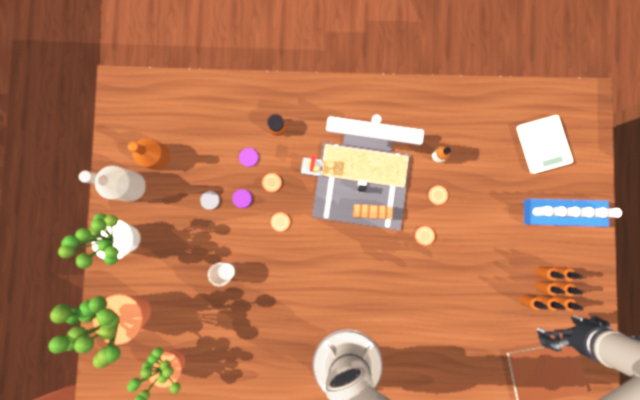

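View pics/scene0.png

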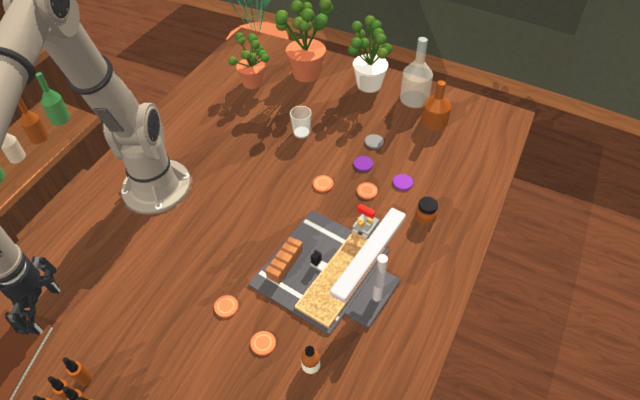

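The top view shows four terracotta discs at (272,183), (281,222), (438,195) and (425,236). The look-alikes are purple at (249,157) and (242,198), and grey at (210,200). The pipette rest is at (373,211), the knob at (362,187) and the plunger at (313,164). Next I measure.

```bash
cat > meas.py <<'E'
from h import *
def masks(img):
    hsv=cv2.cvtColor(img,cv2.COLOR_RGB2HSV); return hsv
def blobs(m,W,amin=30):
    n,l,st,c=cv2.connectedComponentsWithStats(m.astype(np.uint8))
    out=[]
    for i in range(1,n):
        if st[i,4]>=amin:
            P=W[l==i]; P=P[~np.isnan(P).any(1)]
            out.append((c[i].round(0),st[i,4],np.median(P,0).round(4),(P[:,:2].max(0)-P[:,:2].min(0)).round(3),P))
    return out
E
python3 - <<'E'
from meas import *
for n,k in(('top0.png','a'),('scene0.png','b')):
    img=cv2.imread('pics/'+n)[...,::-1].copy(); W=np.load('f0.npz')[k]; hsv=masks(img)
    for p in ([(272,183),(281,222),(438,195),(425,236),(249,157),(373,211),(345,163),(313,160),(200,260)] if k=='a' else [(323,184),(367,191),(226,307),(263,344),(366,210),(330,290),(300,60+100)]):
        print(k,p,hsv[p[1],p[0]],W[p[1],p[0]].round(4))
    # height segmentation near station
    Z=W[...,2]; roi=(W[...,0]>.35)&(W[...,0]<.85)&(abs(W[...,1]-.05)<.45)
    for lo,hi in((.004,.0115),(.015,.025),(.04,.056)):
        print(lo,hi)
        for o in blobs(roi&(Z>lo)&(Z<hi),W,25):
            r=cv2.minAreaRect(o[4][:,:2].astype(np.float32)*1000); print(' ',o[:4],np.round(r[0]),np.round(r[1]),round(r[2],1))
E
```

```text
a (272, 183) [ 20  98 255] [0.5703 0.2569 0.0108]
a (281, 222) [ 23  80 255] [0.4448 0.224  0.0069]
a (438, 195) [ 22  88 255] [ 0.5458 -0.2829  0.0051]
a (425, 236) [ 22  87 255] [ 0.412  -0.2404  0.0113]
a (249, 157) [147 130 252] [0.6545 0.3357 0.0046]
a (373, 211) [ 20 123 255] [ 0.4864 -0.0678  0.0452]
a (345, 163) [ 24  88 254] [0.6405 0.0221 0.0198]
a (313, 160) [  2 167 255] [0.6339 0.1236 0.0971]
a (200, 260) [ 10 156 139] [3.160e-01 4.813e-01 1.000e-04]
0.004 0.0115
  (array([367., 148.]), np.int32(591), array([ 0.7009, -0.0496,  0.0085]), array([0.153, 0.292])) [676. -49.] [295. 121.] 77.3
  (array([249., 157.]), np.int32(220), array([0.655 , 0.3357, 0.0071]), array([0.059, 0.057])) [654. 337.] [59. 57.] 0.3
  (array([272., 182.]), np.int32(218), array([0.5736, 0.2578, 0.0074]), array([0.056, 0.056])) [572. 259.] [56. 55.] 2.0
  (array([357., 201.]), np.int32(2764), array([ 0.5236, -0.0067,  0.0073]), array([0.169, 0.303])) [517. -26.] [292. 142.] 83.5
  (array([438., 194.]), np.int32(222), array([ 0.5482, -0.2813,  0.0072]), array([0.062, 0.059])) [ 547. -282.] [58. 59.] 
[... 3562 characters left out ...]
rray([0.7624, 0.2268, 0.0489]), array([0.05, 0.03])) [762. 231.] [50. 24.] 9.9
  (array([365., 221.]), np.int32(86), array([0.6277, 0.1251, 0.05  ]), array([0.039, 0.034])) [626. 127.] [41. 23.] 35.3
  (array([283., 256.]), np.int32(671), array([ 0.4888, -0.0697,  0.0484]), array([0.044, 0.123])) [487. -66.] [123.  42.] 88.2
  (array([316., 256.]), np.int32(59), array([ 0.5646, -0.0322,  0.0535]), array([0.02 , 0.029])) [561. -30.] [28. 20.] 79.5
  (array([377., 293.]), np.int32(28), array([ 0.7439, -0.0625,  0.047 ]), array([0.017, 0.012])) [744. -61.] [18. 10.] 16.0
  (array([310., 365.]), np.int32(64), array([ 0.6861, -0.2977,  0.0495]), array([0.038, 0.03 ])) [ 682. -292.] [40. 19.] 29.8
```

Run:
```python
from meas import *
from scipy.optimize import least_squares
from scipy.spatial import cKDTree
d=np.load('f0.npz')
for n,k in(('top0.png','a'),('scene0.png','b')):
    img=cv2.imread('pics/'+n)[...,::-1].copy(); W=d[k]; h=masks(img); X,Y,Z=W[...,0],W[...,1],W[...,2]
    near=(abs(X-.6)<.15)&(abs(Y)<.25)
    red=near&((h[...,0]<7)|(h[...,0]>172))&(h[...,1]>110)&(Z>.06)
    P=W[red]; r=cv2.minAreaRect(P[:,:2].astype(np.float32)*1000); print(k,'red',len(P),P.mean(0).round(4),np.round(r[0]),np.round(r[1]),round(r[2],1))
    kn=near&(Z>.048)&(Z<.062)&(abs(X-.56)<.03)&(abs(Y+.03)<.03); print('knob',W[kn].mean(0).round(4),kn.sum())
    bl=near&(Z>.042)&(Z<.054)&(X<.53); P=W[bl]; r=cv2.minAreaRect(P[:,:2].astype(np.float32)*1000); print('block',P.mean(0).round(4),np.round(r[0],1),np.round(r[1]),round(r[2],1))
    ck=near&(Z>.014)&(Z<.026)&(h[...,2]>150)&(X>.56)
    P=W[ck][:,:2]
    c,_,_=cv2.connectedComponentsWithStats(ck.astype(np.uint8))[2:0:-1] if 0 else (0,0,0)
    # fit lower edge of tray (front): per column min x
    q=np.array([[y,np.percentile(P[(abs(P[:,1]-y)<.004)][:,0],3)] for y in np.arange(-.15,.06,.006) if (abs(P[:,1]-y)<.004).sum()>5 and abs(y+.035)>.025])
    s=np.polyfit(q[:,0],q[:,1],1); print('front edge slope deg',np.degrees(np.arctan(s[0])),'x at y=0',s[1], np.std(np.polyval(s,q[:,0])-q[:,1]))
a=cv2.imread('pics/top0.png'); b=cv2.imread('pics/scene0.png')
cv2.imwrite('pics/crop1.png',np.hstack([cv2.resize(a[130:255,190:460],None,fx=1.8,fy=2.4) ,cv2.resize(b[170:370,200:400],(300,300))]))
```

```text
a red 56 [0.6274 0.1255 0.0978] [626. 125.] [13. 46.] 86.1
knob [ 0.5584 -0.0323  0.055 ] 51
block [ 0.4856 -0.0677  0.0472] [485.7 -68.2] [120.  40.] 88.1
front edge slope deg 6.798832810916329 x at y=0 0.593355077772558 0.0013360052710386372
b red 151 [0.6278 0.125  0.0948] [627. 127.] [18. 48.] 86.0
knob [ 0.5618 -0.0319  0.0551] 77
block [ 0.4883 -0.0693  0.0484] [487.2 -66.5] [123.  42.] 88.2
front edge slope deg 6.301854828366009 x at y=0 0.5936476096093836 0.0010444917313248172
```

View pics/crop1.png

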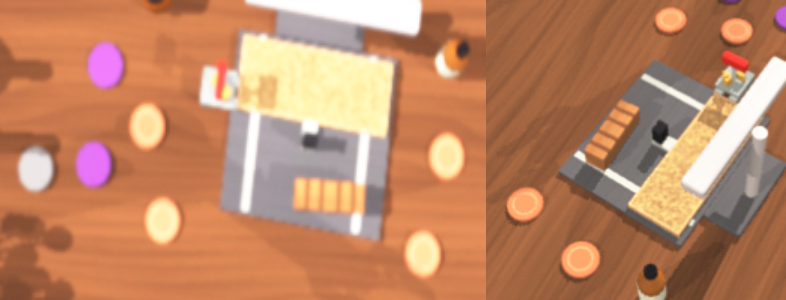

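Request:
jog_arm:
  commands:
    - {"z": -0.045, "wz": 8.5}
    - {"z": -0.03, "wz": 8.5}
    - {"wz": 8.5}
    - {"wz": 2.5}
    - {}
  fingers: 0.05
  grip_force: 40

```text
validation failed for argument at $.co...
```

The crop confirms four terracotta discs at crop (147,127), (162,220), (447,155) and (423,253). The purple and grey ones are look-alikes and stay where they are.

Request:
jog_arm:
  commands:
    - {"z": -0.045, "wz": 8.5}
    - {"z": -0.03, "wz": 8.5}
    - {"z": 0, "wz": 8.5}
    - {"z": 0, "wz": 2.5}
    - {"z": 0}
  fingers: 0.05
  grip_force: 40

```text
validation failed for argument at $.co...
```

Request:
jog_arm:
  commands:
    - {"x": 0.0, "y": 0.0, "z": -0.045, "wx": 0.0, "wy": 0.0, "wz": 8.5}
    - {"x": 0.0, "y": 0.0, "z": -0.03, "wx": 0.0, "wy": 0.0, "wz": 8.5}
    - {"x": 0.0, "y": 0.0, "z": 0.0, "wx": 0.0, "wy": 0.0, "wz": 8.5}
    - {"x": 0.0, "y": 0.0, "z": 0.0, "wx": 0.0, "wy": 0.0, "wz": 2.5}
  fingers: 0.05
  grip_force: 40

```text
clock: 0.5
position: [0.1963, -0.5087, 0.2772]
ee_rot: [-3.121, 0.206, 0.01]
ft_force: [0.8, 0.7, -0.8]
opening: 0.583
```

Request:
jog_arm:
  commands:
    - {"x": 0.022, "y": -0.044, "z": 0, "wx": 0, "wy": 0, "wz": 0}
    - {"x": 0.022, "y": -0.044, "z": 0, "wx": 0, "wy": 0, "wz": 0}
    - {"x": 0.022, "y": -0.044, "z": 0, "wx": 0, "wy": 0, "wz": 0}
    - {"x": 0.022, "y": -0.044, "z": 0, "wx": 0, "wy": 0, "wz": 0}
    - {"x": 0.022, "y": -0.044, "z": 0, "wx": 0, "wy": 0, "wz": 0}
    - {"x": 0.022, "y": -0.044, "z": 0, "wx": 0, "wy": 0, "wz": 0}
    - {"x": 0.022, "y": -0.044, "z": 0, "wx": 0, "wy": 0, "wz": 0}
    - {"x": 0.022, "y": -0.044, "z": 0, "wx": 0, "wy": 0, "wz": 0}
    - {"x": 0.022, "y": -0.044, "z": 0, "wx": 0, "wy": 0, "wz": 0}
    - {"x": 0.022, "y": -0.044, "z": 0, "wx": 0, "wy": 0, "wz": 0}

```text
clock: 1.5
position: [0.4735, -0.1016, 0.2744]
ee_rot: [-3.121, 0.243, 0.024]
ft_force: [1.1, -0.6, 0.6]
opening: 0.589
```

Request:
jog_arm:
  commands:
    - {"x": 0.02, "y": -0.042, "z": 0, "wx": 0, "wy": 0, "wz": 0}
    - {"x": 0.02, "y": -0.042, "z": 0, "wx": 0, "wy": 0, "wz": 0}
    - {"x": 0.02, "y": -0.042, "z": 0, "wx": 0, "wy": 0, "wz": 0}
    - {"x": 0.02, "y": -0.042, "z": 0, "wx": 0, "wy": 0, "wz": 0}
    - {"x": 0.02, "y": -0.042, "z": 0, "wx": 0, "wy": 0, "wz": 0}
    - {"x": 0.02, "y": -0.042, "z": 0.03, "wx": 0, "wy": 0, "wz": 0}
    - {"x": 0, "y": 0, "z": 0.03, "wx": 0, "wy": 0, "wz": -1.8}
    - {"x": 0, "y": 0, "z": 0.03, "wx": 0, "wy": 0, "wz": 0}
    - {"x": 0, "y": 0, "z": 0, "wx": 0, "wy": 0, "wz": 0}

```text
clock: 2.4
position: [0.6299, 0.1462, 0.1781]
ee_rot: [-3.12, 0.172, 0.039]
ft_force: [-1.0, 0.0, 0.0]
opening: 0.586
```

```bash
cat > go.py <<'E'
import sys
from h import *
# go.py x y z yawdeg : delta in tool frame to reach pose with tool pointing down
s=sensors.sense(); Rm=R.from_rotvec(s['ee_rot']); p=s['position']
x,y,z,yaw=map(float,sys.argv[1:5]); best=None
for k in(0,):
    T=R.from_euler('z',yaw,degrees=True)*R.from_rotvec([np.pi,0,0])
    d=Rm.inv().apply(np.array([x,y,z])-p); w=np.degrees((Rm.inv()*T).as_rotvec())
    print('d',d.round(4),'w',w.round(2),'pos',p.round(4),'F',s['ft_force'].round(1),'op',round(float(s['opening'])*85.4,1),'t',s['clock'],'j7',s['joint_pos'][6].round(2))
E
python3 go.py 0.627 0.1255 0.069 -6.9
```

```text
d [0.0022 0.0226 0.1088] w [-0.85  1.48  0.6 ] pos [0.6299 0.1462 0.1781] F [-1.  0.  0.] op 50.0 t 2.4 j7 -2.07
```

Request:
jog_arm:
  commands:
    - {"x": 0.002, "y": 0.0226, "z": 0, "wx": -0.85, "wy": 1.48, "wz": 0.6}
    - {"x": 0, "y": 0, "z": 0.03, "wx": 0, "wy": 0, "wz": 0}
    - {"x": 0, "y": 0, "z": 0.025, "wx": 0, "wy": 0, "wz": 0}
    - {"x": 0, "y": 0, "z": 0, "wx": 0, "wy": 0, "wz": 0}

```text
clock: 2.8
position: [0.6314, 0.1212, 0.1254]
ee_rot: [3.135, -0.193, 0.008]
ft_force: [-0.6, -0.4, -0.6]
opening: 0.584
```

```bash
python3 go.py 0.627 0.1255 0.069 -6.9
python3 - <<'E'
from h import *
f=grab_frame('scene'); img=f['img'][140:280,280:460]; cv2.imwrite('pics/c2.png',cv2.resize(img,(720,560))[...,::-1])
E
```

```text
d [-0.0052 -0.0037  0.0564] w [ 0.04 -0.29 -0.16] pos [0.6314 0.1212 0.1254] F [-0.6 -0.4 -0.6] op 49.9 t 2.8 j7 -2.07
```

View pics/c2.png

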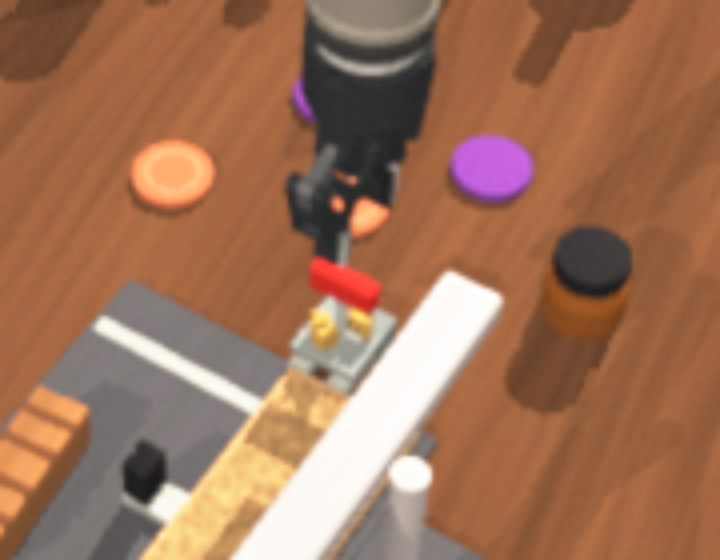

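The gripper is above the red wing at crop (345,283), with a finger on either side of it. Now I lower it and grip.

Request:
jog_arm:
  commands:
    - {"x": -0.005, "y": -0.004, "z": 0, "wx": 0, "wy": -0.3, "wz": 0}
    - {"x": 0, "y": 0, "z": 0.03, "wx": 0, "wy": 0, "wz": 0}
    - {"x": 0, "y": 0, "z": 0.025, "wx": 0, "wy": 0, "wz": 0}
    - {"x": 0, "y": 0, "z": 0, "wx": 0, "wy": 0, "wz": 0}

```text
clock: 3.25
position: [0.6346, 0.13, 0.0822]
ee_rot: [-3.129, 0.195, -0.029]
ft_force: [-0.4, -0.3, 0.2]
opening: 0.585
```

Request:
jog_arm:
  commands:
    - {"x": 0, "y": 0, "z": 0, "wx": 0, "wy": 0, "wz": 0}
    - {"x": 0, "y": 0, "z": 0, "wx": 0, "wy": 0, "wz": 0}
    - {"x": 0, "y": 0, "z": 0, "wx": 0, "wy": 0, "wz": 0}
    - {"x": 0, "y": 0, "z": 0, "wx": 0, "wy": 0, "wz": 0}
    - {"x": 0, "y": 0, "z": 0, "wx": 0, "wy": 0, "wz": 0}
  fingers: 0.0
  grip_force: 60

```text
clock: 3.75
position: [0.6393, 0.1325, 0.0911]
ee_rot: [-3.124, 0.194, -0.048]
ft_force: [0.3, -0.1, 0.7]
opening: 0.006
```

```bash
python3 go.py 0.627 0.1255 0.069 -6.9
```

```text
d [-0.012   0.0088  0.0217] w [-0.75 -1.72 -0.2 ] pos [0.6393 0.1325 0.0911] F [ 0.3 -0.1  0.7] op 0.5 t 3.75 j7 -2.1
```

Request:
jog_arm:
  commands:
    - {"x": 0, "y": 0, "z": -0.02, "wx": 0, "wy": 0, "wz": 0}
    - {"x": -0.012, "y": 0.007, "z": -0.03, "wx": -0.7, "wy": -1.7, "wz": -0.2}
    - {"x": 0, "y": 0, "z": 0, "wx": 0, "wy": 0, "wz": 0}
    - {"x": 0, "y": 0, "z": 0, "wx": 0, "wy": 0, "wz": 0}
    - {"x": 0, "y": 0, "z": 0, "wx": 0, "wy": 0, "wz": 0}
    - {"x": 0, "y": 0, "z": 0, "wx": 0, "wy": 0, "wz": 0}
  fingers: 0.05

```text
clock: 4.35
position: [0.6242, 0.1262, 0.1413]
ee_rot: [-3.136, 0.189, 0.002]
ft_force: [-0.5, 0.0, 0.3]
opening: 0.583
```

```bash
python3 go.py 0.627 0.1255 0.069 -6.9
python3 - <<'E'
from meas import *
f=grab_frame('scene'); img=f['img']; W=cloud(f); h=masks(img); X,Y,Z=W[...,0],W[...,1],W[...,2]
red=(abs(X-.6)<.15)&(abs(Y)<.25)&((h[...,0]<7)|(h[...,0]>172))&(h[...,1]>110)&(Z>.06)
P=W[red]; r=cv2.minAreaRect(P[:,:2].astype(np.float32)*1000); print('red',len(P),np.median(P,0).round(4),np.percentile(P[:,2],90),np.round(r[0]),np.round(r[1]),round(r[2],1))
print(proj(f,[sensors.sense()['position']]))
cv2.imwrite('pics/c3.png',cv2.resize(img[140:280,280:460],(720,560))[...,::-1])
E
```

```text
d [0.003  0.0004 0.0723] w [-0.    0.08 -0.  ] pos [0.6242 0.1262 0.1413] F [-0.5  0.   0.3] op 49.8 t 4.35 j7 -2.07
red 151 [0.6278 0.1239 0.0966] 0.10222900403702284 [629. 126.] [32. 50.] 54.7
[[365.5864307  198.20972769]]
```

View pics/c3.png

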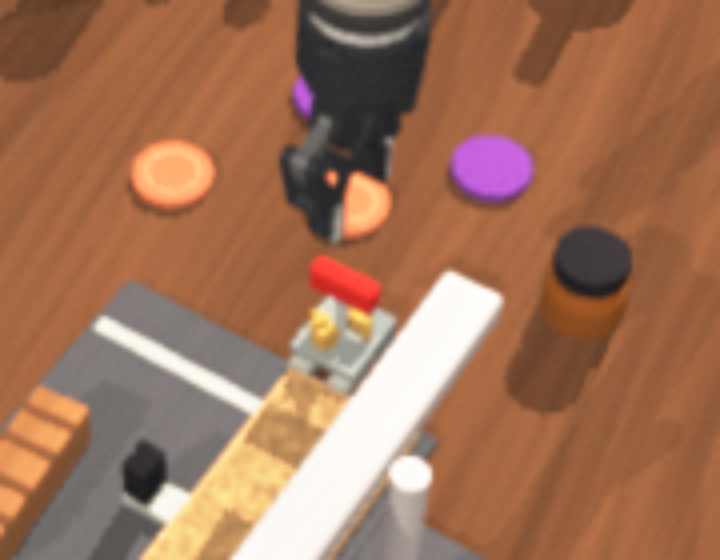

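The fingers had closed just above the wing, which hasn't moved. The gripper needs to go lower.

Request:
jog_arm:
  commands:
    - {"x": 0.003, "y": 0, "z": 0.03, "wx": 0, "wy": 0, "wz": 0}
    - {"x": 0, "y": 0, "z": 0.03, "wx": 0, "wy": 0, "wz": 0}
    - {"x": 0, "y": 0, "z": 0, "wx": 0, "wy": 0, "wz": 0}
    - {"x": 0, "y": 0, "z": 0, "wx": 0, "wy": 0, "wz": 0}

```text
clock: 4.8
position: [0.627, 0.126, 0.0787]
ee_rot: [-3.136, 0.189, 0.004]
ft_force: [0.6, 0.7, 0.7]
opening: 0.581
```

```bash
python3 go.py 0.627 0.1255 0.069 -6.9
```

```text
d [0.0001 0.0005 0.0097] w [0.   0.14 0.01] pos [0.627  0.126  0.0787] F [0.6 0.7 0.7] op 49.6 t 4.8 j7 -2.09
```

Request:
jog_arm:
  commands:
    - {"x": 0, "y": 0, "z": 0.012, "wx": 0, "wy": 0, "wz": 0}
    - {"x": 0, "y": 0, "z": 0, "wx": 0, "wy": 0, "wz": 0}
    - {"x": 0, "y": 0, "z": 0, "wx": 0, "wy": 0, "wz": 0}

```text
clock: 5.1
position: [0.6286, 0.1266, 0.0684]
ee_rot: [-3.135, 0.189, -0.002]
ft_force: [0.2, -0.1, 0.1]
opening: 0.589
```

Request:
jog_arm:
  commands:
    - {"x": 0, "y": 0, "z": 0, "wx": 0, "wy": 0, "wz": 0}
    - {"x": 0, "y": 0, "z": 0, "wx": 0, "wy": 0, "wz": 0}
    - {"x": 0, "y": 0, "z": 0, "wx": 0, "wy": 0, "wz": 0}
    - {"x": 0, "y": 0, "z": 0, "wx": 0, "wy": 0, "wz": 0}
    - {"x": 0, "y": 0, "z": 0, "wx": 0, "wy": 0, "wz": 0}
  fingers: 0.0
  grip_force: 60

```text
clock: 5.6
position: [0.6297, 0.1265, 0.0705]
ee_rot: [-3.134, 0.189, -0.007]
ft_force: [0.4, -0.3, -0.3]
opening: 0.132
```

Request:
jog_arm:
  commands:
    - {"x": 0, "y": 0, "z": -0.012, "wx": 0, "wy": 0, "wz": 0}
    - {"x": 0, "y": 0, "z": -0.01, "wx": 0, "wy": 0, "wz": 0}
    - {"x": 0, "y": 0, "z": 0, "wx": 0, "wy": 0, "wz": 0}
    - {"x": 0, "y": 0, "z": 0, "wx": 0, "wy": 0, "wz": 0}

```text
clock: 6.0
position: [0.629, 0.1264, 0.0897]
ee_rot: [-3.134, 0.189, -0.002]
ft_force: [2.8, 0.9, -9.8]
opening: 0.126
```

Request:
jog_arm:
  commands:
    - {"x": 0, "y": 0, "z": -0.004, "wx": 0, "wy": 0, "wz": 0}
    - {"x": 0, "y": 0, "z": 0, "wx": 0, "wy": 0, "wz": -8.5}
    - {"x": 0, "y": 0, "z": 0, "wx": 0, "wy": 0, "wz": -8.5}
    - {"x": 0, "y": 0, "z": 0, "wx": 0, "wy": 0, "wz": -8.5}

```text
clock: 6.4
position: [0.6287, 0.1279, 0.0931]
ee_rot: [-3.095, -0.522, -0.003]
ft_force: [2.9, 1.1, -8.0]
opening: 0.128
```

```bash
python3 go.py 0.628 0.126 0.092 63
```

```text
d [-0.0013  0.0016  0.0011] w [ -0.1   -0.18 -43.83] pos [0.6287 0.1279 0.0931] F [ 2.9  1.1 -8. ] op 10.9 t 6.4 j7 -1.68
```

Request:
jog_arm:
  commands:
    - {"x": 0, "y": 0, "z": 0, "wx": 0, "wy": 0, "wz": -8.5}
    - {"x": 0, "y": 0, "z": 0, "wx": 0, "wy": 0, "wz": -8.5}
    - {"x": 0, "y": 0, "z": 0, "wx": 0, "wy": 0, "wz": -8.5}
    - {"x": 0, "y": 0, "z": 0, "wx": 0, "wy": 0, "wz": -8.5}
    - {"x": 0, "y": 0, "z": 0, "wx": 0, "wy": 0, "wz": -8.5}
    - {"x": 0, "y": 0, "z": 0, "wx": 0, "wy": 0, "wz": 0}

```text
clock: 7.0
position: [0.6269, 0.1301, 0.0922]
ee_rot: [-2.685, -1.618, -0.001]
ft_force: [2.3, 1.3, -8.5]
opening: 0.126
```

```bash
python3 go.py 0.628 0.126 0.084 63
```

```text
d [-0.0031  0.003   0.0082] w [-0.32 -0.25 -0.87] pos [0.6269 0.1301 0.0922] F [ 2.3  1.3 -8.5] op 10.8 t 7.0 j7 -1.0
```

Request:
jog_arm:
  commands:
    - {"x": 0, "y": 0, "z": 0.008, "wx": 0, "wy": 0, "wz": -0.5}
    - {"x": 0, "y": 0, "z": 0.002, "wx": 0, "wy": 0, "wz": 0}
    - {"x": 0, "y": 0, "z": 0, "wx": 0, "wy": 0, "wz": 0}

```text
clock: 7.3
position: [0.6272, 0.1302, 0.0845]
ee_rot: [-2.684, -1.622, -0.003]
ft_force: [0.7, 1.4, -5.6]
opening: 0.129
```

Request:
jog_arm:
  commands:
    - {"x": 0, "y": 0, "z": 0, "wx": 0, "wy": 0, "wz": 0}
    - {"x": 0, "y": 0, "z": 0, "wx": 0, "wy": 0, "wz": 0}
    - {"x": 0, "y": 0, "z": 0, "wx": 0, "wy": 0, "wz": 0}
    - {"x": 0, "y": 0, "z": -0.03, "wx": 0, "wy": 0, "wz": 0}
    - {"x": 0, "y": 0, "z": -0.04, "wx": 0, "wy": 0, "wz": 0}
    - {"x": 0, "y": 0, "z": -0.03, "wx": 0, "wy": 0, "wz": 0}
    - {"x": 0, "y": 0, "z": 0, "wx": 0, "wy": 0, "wz": 0}
  fingers: 0.045

```text
clock: 8.0
position: [0.6274, 0.1283, 0.1904]
ee_rot: [-2.69, -1.618, -0.002]
ft_force: [-0.7, 0.3, 0.7]
opening: 0.526
```

```bash
python3 go.py 0.487 -0.0677 0.13 88.1
python3 - <<'E'
from meas import *
f=grab_frame('scene'); img=f['img']; W=cloud(f); h=masks(img); X,Y,Z=W[...,0],W[...,1],W[...,2]
red=(abs(X-.6)<.15)&(abs(Y)<.25)&((h[...,0]<7)|(h[...,0]>172))&(h[...,1]>110)&(Z>.06)
P=W[red]; P=P[np.linalg.norm(P[:,:2]-[.627,.126],axis=1)<.04]; r=cv2.minAreaRect(P[:,:2].astype(np.float32)*1000); print('red',len(P),np.median(P,0).round(4),np.percentile(P[:,2],90),np.round(r[0]),np.round(r[1]),round(r[2],1))
u,s,v=np.linalg.svd(P[:,:2]-P[:,:2].mean(0)); print(v[0])
E
```

```text
d [-0.2391 -0.0322  0.0599] w [ -0.03  -0.16 -26.05] pos [0.6274 0.1283 0.1904] F [-0.7  0.3  0.7] op 44.9 t 8.0 j7 -0.97
red 147 [0.6285 0.124  0.112 ] 0.1154075065518835 [627. 127.] [48. 16.] 62.6
[-0.4870358  -0.87338201]
```

Request:
jog_arm:
  commands:
    - {"x": -0.048, "y": -0.006, "z": 0, "wx": 0, "wy": 0, "wz": 0}
    - {"x": -0.048, "y": -0.006, "z": 0, "wx": 0, "wy": 0, "wz": 0}
    - {"x": -0.048, "y": -0.006, "z": 0, "wx": 0, "wy": 0, "wz": 0}
    - {"x": -0.048, "y": -0.006, "z": 0, "wx": 0, "wy": 0, "wz": 0}
    - {"x": -0.048, "y": -0.006, "z": 0, "wx": 0, "wy": 0, "wz": 0}
    - {"x": 0, "y": 0, "z": 0.02, "wx": 0, "wy": 0, "wz": -8.5}
    - {"x": 0, "y": 0, "z": 0.02, "wx": 0, "wy": 0, "wz": -8.5}
    - {"x": 0, "y": 0, "z": 0.02, "wx": 0, "wy": 0, "wz": -8.5}
    - {"x": 0, "y": 0, "z": 0, "wx": 0, "wy": 0, "wz": 0}
    - {"x": 0, "y": 0, "z": 0, "wx": 0, "wy": 0, "wz": 0}
  fingers: 0.075

```text
clock: 9.05
position: [0.4727, -0.0802, 0.1146]
ee_rot: [-2.249, -2.169, 0.024]
ft_force: [0.9, -0.0, 0.5]
opening: 0.88
```

```bash
python3 go.py 0.487 -0.0677 0.012 88.1
```

```text
d [0.013  0.0161 0.1023] w [-1.31 -0.03 -0.18] pos [ 0.4727 -0.0802  0.1146] F [ 0.9 -0.   0.5] op 75.2 t 9.05 j7 -0.16
```

Request:
jog_arm:
  commands:
    - {"x": 0.013, "y": 0.016, "z": 0, "wx": -1.3, "wy": 0, "wz": 0}
    - {"x": 0, "y": 0, "z": 0.02, "wx": 0, "wy": 0, "wz": 0}
    - {"x": 0, "y": 0, "z": 0, "wx": 0, "wy": 0, "wz": 0}
    - {"x": 0, "y": 0, "z": 0, "wx": 0, "wy": 0, "wz": 0}
  fingers: 0.07

```text
clock: 9.45
position: [0.4922, -0.0669, 0.0971]
ee_rot: [2.268, 2.168, 0.006]
ft_force: [1.3, -0.8, 0.4]
opening: 0.818
```

```bash
python3 go.py 0.487 -0.0677 0.015 88.1
```

```text
d [-0.0011 -0.0056  0.0821] w [ 0.31  0.01 -0.69] pos [ 0.4922 -0.0669  0.0971] F [ 1.3 -0.8  0.4] op 69.9 t 9.45 j7 -0.22
```

Request:
jog_arm:
  commands:
    - {"x": -0.001, "y": -0.005, "z": 0, "wx": 0.3, "wy": 0, "wz": -0.7}
    - {"x": 0, "y": 0, "z": 0.03, "wx": 0, "wy": 0, "wz": 0}
    - {"x": 0, "y": 0, "z": 0.03, "wx": 0, "wy": 0, "wz": 0}
    - {"x": 0, "y": 0, "z": 0.012, "wx": 0, "wy": 0, "wz": 0}
    - {"x": 0, "y": 0, "z": 0, "wx": 0, "wy": 0, "wz": 0}
    - {"x": 0, "y": 0, "z": 0, "wx": 0, "wy": 0, "wz": 0}

```text
clock: 10.05
position: [0.4919, -0.0693, 0.0299]
ee_rot: [2.253, 2.175, 0.007]
ft_force: [0.4, 0.6, -0.1]
opening: 0.82
```

Request:
jog_arm:
  commands:
    - {"x": 0, "y": 0, "z": 0, "wx": 0, "wy": 0, "wz": 0}
    - {"x": 0, "y": 0, "z": 0, "wx": 0, "wy": 0, "wz": 0}
    - {"x": 0, "y": 0, "z": 0, "wx": 0, "wy": 0, "wz": 0}
    - {"x": 0, "y": 0, "z": 0, "wx": 0, "wy": 0, "wz": 0}
  fingers: 0.0

```text
clock: 10.45
position: [0.4951, -0.0697, 0.0338]
ee_rot: [2.25, 2.17, 0.013]
ft_force: [0.4, -0.0, 0.4]
opening: 0.134
```

```bash
python3 go.py 0.30 -0.25 0.1 88.1
```

```text
d [-0.1876 -0.1873 -0.0685] w [ 1.    0.29 -0.17] pos [ 0.4951 -0.0697  0.0338] F [ 0.4 -0.   0.4] op 11.5 t 10.45 j7 -0.28
```

Run:
```python
from h import *
f=grab_frame('scene'); s=sensors.sense(); print(s['opening'],s['position'],s['ft_force'])
cv2.imwrite('pics/c4.png',cv2.resize(f['img'][190:330,200:380],(720,560))[...,::-1])
```

```text
0.051340087047585324 [ 0.49519596 -0.06971588  0.03379348] [ 0.14670697 -1.08403182  0.30476992]
```

View pics/c4.png

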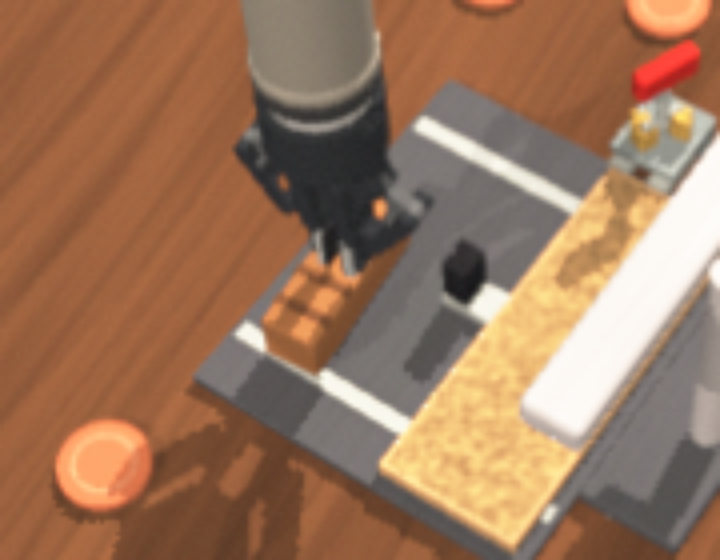

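Run:
```python
from meas import *
s=sensors.sense()
for k in('scene','top'):
    f=grab_frame(k); W=cloud(f); h=masks(f['img']); X,Y,Z=W[...,0],W[...,1],W[...,2]
    if k=='scene': print('tcp px crop',(proj(f,[s['position'],s['position']+[0,0,.015]])-[200,190])*4)
    bl=(X>.44)&(X<.54)&(abs(Y+.068)<.08)&(Z>.03)&(Z<.06)&(h[...,0]<25)&(h[...,1]>100)
    P=W[bl]; r=cv2.minAreaRect(P[:,:2].astype(np.float32)*1000); print(k,'block',np.median(P,0).round(4),np.percentile(P[:,2],[10,90]).round(3),np.round(r[0],1),np.round(r[1]),round(r[2],1))
    Q=(abs(X-.495)<.04)&(abs(Y+.07)<.03)&(Z>.05)&(Z<.12); print('lowest finger pts',np.percentile(Z[Q],[1,5,20]))
```

```text
tcp px crop [[344.35491676 282.28501284]
 [342.69740679 269.46124282]]
scene block [ 0.4914 -0.0968  0.0478] [0.037 0.051] [488.4 -69.7] [118.  41.] 87.0
lowest finger pts [0.05006371 0.05033744 0.05384394]
top block [ 0.485  -0.03    0.0466] [0.044 0.05 ] [486.7 -34.8] [54. 40.] 88.1
lowest finger pts [0.05006667 0.05013364 0.05039397]
```

Request:
jog_arm:
  commands:
    - {"x": 0, "y": 0, "z": -0.03, "wx": 0, "wy": 0, "wz": 0}
    - {"x": 0, "y": 0, "z": -0.03, "wx": 0, "wy": 0, "wz": 0}
    - {"x": 0, "y": 0, "z": 0, "wx": 1, "wy": 0.3, "wz": 0}
    - {"x": 0, "y": 0, "z": 0, "wx": 0, "wy": 0, "wz": 0}

```text
clock: 11.0
position: [0.4921, -0.0694, 0.094]
ee_rot: [-2.258, -2.178, 0.005]
ft_force: [-0.6, -0.2, -0.6]
opening: -0.0
```

Run:
```python
from meas import *
s=sensors.sense(); p=s['position']; print(p,s['opening'])
f=grab_frame('scene'); W=cloud(f); X,Y,Z=W[...,0],W[...,1],W[...,2]
Q=(abs(X-p[0])<.05)&(abs(Y-p[1])<.04)&(Z>.058)&(Z<.16); P=W[Q]; o=np.argsort(P[:,2])[:12]; print(P[o].round(3))
a=proj(f,[p])[0]; print(a); x,y=a.astype(int)
im=cv2.resize(f['img'][y-35:y+35,x-45:x+45],(720,560)).copy(); cv2.circle(im,(int((a[0]-x+45)*8),int((a[1]-y+35)*8)),4,(0,255,0),-1)
cv2.imwrite('pics/c5.png',im[...,::-1])
```

```text
[ 0.49211584 -0.06942057  0.09398438] -0.0003481951096942925
[[ 0.499 -0.075  0.122]
 [ 0.499 -0.074  0.125]
 [ 0.491 -0.078  0.125]
 [ 0.497 -0.08   0.127]
 [ 0.494 -0.079  0.128]
 [ 0.5   -0.08   0.129]
 [ 0.504 -0.062  0.129]
 [ 0.499 -0.077  0.129]
 [ 0.503 -0.075  0.129]
 [ 0.506 -0.075  0.131]
 [ 0.506 -0.065  0.131]
 [ 0.489 -0.08   0.131]]
[283.35749752 246.78806894]
```

View pics/c5.png

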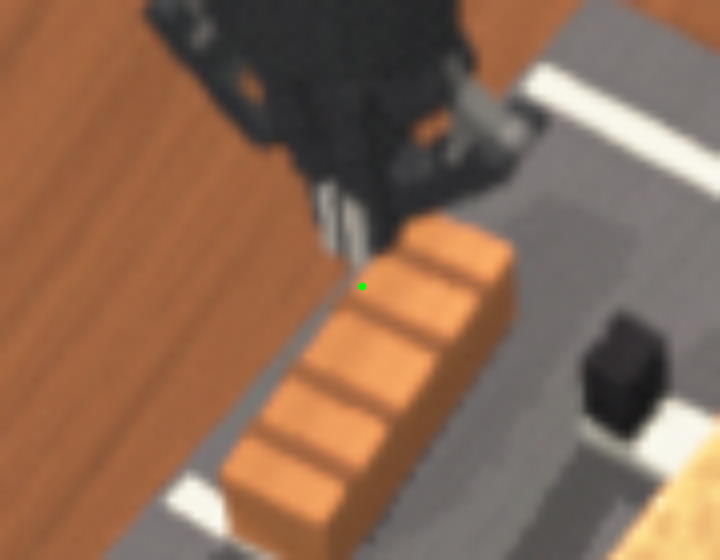

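Request:
jog_arm:
  commands:
    - {"x": 0, "y": -0.004, "z": 0, "wx": 0, "wy": 0, "wz": 0}
    - {"x": 0, "y": 0, "z": 0, "wx": 0, "wy": 0, "wz": 0}
    - {"x": 0, "y": 0, "z": 0, "wx": 0, "wy": 0, "wz": 0}
    - {"x": 0, "y": 0, "z": 0.03, "wx": 0, "wy": 0, "wz": 0}
    - {"x": 0, "y": 0, "z": 0.03, "wx": 0, "wy": 0, "wz": 0}
    - {"x": 0, "y": 0, "z": 0.015, "wx": 0, "wy": 0, "wz": 0}
    - {"x": 0, "y": 0, "z": 0, "wx": 0, "wy": 0, "wz": 0}
    - {"x": 0, "y": 0, "z": 0, "wx": 0, "wy": 0, "wz": 0}
  fingers: 0.075

```text
clock: 11.85
position: [0.4841, -0.0684, 0.0131]
ee_rot: [-2.253, -2.176, 0.01]
ft_force: [0.6, 1.1, -0.7]
opening: 0.881
```

```bash
python3 go.py 0.487 -0.069 0.003 88.1
```

```text
d [-0.0005  0.003   0.0101] w [-0.64 -0.12 -0.09] pos [ 0.4841 -0.0684  0.0131] F [ 0.6  1.1 -0.7] op 75.2 t 11.85 j7 -0.29
```

Request:
jog_arm:
  commands:
    - {"x": 0, "y": 0.003, "z": 0.01, "wx": -0.6, "wy": 0, "wz": 0}
    - {"x": 0, "y": 0, "z": 0, "wx": 0, "wy": 0, "wz": 0}
    - {"x": 0, "y": 0, "z": 0, "wx": 0, "wy": 0, "wz": 0}

```text
clock: 12.15
position: [0.4891, -0.0685, 0.0054]
ee_rot: [2.259, 2.181, 0.005]
ft_force: [0.5, 1.0, 0.2]
opening: 0.875
```

Request:
jog_arm:
  commands:
    - {"x": 0, "y": 0, "z": 0, "wx": 0, "wy": 0, "wz": 0}
    - {"x": 0, "y": 0, "z": 0, "wx": 0, "wy": 0, "wz": 0}
    - {"x": 0, "y": 0, "z": 0, "wx": 0, "wy": 0, "wz": 0}
    - {"x": 0, "y": 0, "z": 0, "wx": 0, "wy": 0, "wz": 0}
    - {"x": 0, "y": 0, "z": 0, "wx": 0, "wy": 0, "wz": 0}
  fingers: 0.0
  grip_force: 60

```text
clock: 12.65
position: [0.4906, -0.0688, 0.0079]
ee_rot: [2.257, 2.179, 0.008]
ft_force: [-0.2, 1.0, -2.3]
opening: 0.448
```

Request:
jog_arm:
  commands:
    - {"x": 0, "y": 0, "z": -0.03, "wx": 0, "wy": 0, "wz": 0}
    - {"x": 0, "y": 0, "z": -0.03, "wx": 0, "wy": 0, "wz": 0}
    - {"x": -0.031, "y": -0.031, "z": 0, "wx": 0, "wy": 0, "wz": 0}
    - {"x": -0.031, "y": -0.031, "z": 0, "wx": 0, "wy": 0, "wz": 0}
    - {"x": -0.031, "y": -0.031, "z": 0, "wx": 0, "wy": 0, "wz": 0}
    - {"x": -0.031, "y": -0.031, "z": 0, "wx": 0, "wy": 0, "wz": 0}
    - {"x": -0.031, "y": -0.031, "z": 0, "wx": 0, "wy": 0, "wz": 0}
    - {"x": -0.031, "y": -0.031, "z": 0, "wx": 0, "wy": 0, "wz": 0}
    - {"x": 0, "y": 0, "z": 0, "wx": 0, "wy": 0, "wz": 0}
    - {"x": 0, "y": 0, "z": 0, "wx": 0, "wy": 0, "wz": 0}

```text
clock: 13.65
position: [0.2912, -0.253, 0.0661]
ee_rot: [2.255, 2.183, 0.011]
ft_force: [0.6, 0.6, -0.4]
opening: 0.451
```

```bash
python3 go.py 0.30 -0.25 0.0 88.1
```

```text
d [0.003  0.0082 0.0661] w [ 0.42 -0.17  0.06] pos [ 0.2912 -0.253   0.0661] F [ 0.6  0.6 -0.4] op 38.5 t 13.65 j7 0.49
```

Request:
jog_arm:
  commands:
    - {"x": 0, "y": 0, "z": 0.03, "wx": 0.4, "wy": 0, "wz": 0}
    - {"x": 0, "y": 0, "z": 0.02, "wx": 0, "wy": 0, "wz": 0}
    - {"x": 0, "y": 0, "z": 0, "wx": 0, "wy": 0, "wz": 0}
    - {"x": 0, "y": 0, "z": 0, "wx": 0, "wy": 0, "wz": 0}

```text
clock: 14.05
position: [0.295, -0.2518, 0.0157]
ee_rot: [2.251, 2.19, 0.005]
ft_force: [-0.1, -0.1, -2.1]
opening: 0.445
```

Request:
jog_arm:
  commands:
    - {"x": 0, "y": 0, "z": 0.008, "wx": 0, "wy": 0, "wz": 0}
    - {"x": 0, "y": 0, "z": 0.004, "wx": 0, "wy": 0, "wz": 0}
    - {"x": 0, "y": 0, "z": 0, "wx": 0, "wy": 0, "wz": 0}
    - {"x": 0, "y": 0, "z": 0, "wx": 0, "wy": 0, "wz": 0}

```text
clock: 14.45
position: [0.2979, -0.252, 0.005]
ee_rot: [2.244, 2.19, 0.006]
ft_force: [0.7, -0.3, -1.1]
opening: 0.448
```

Request:
jog_arm:
  commands:
    - {"x": 0, "y": 0, "z": 0.004, "wx": 0, "wy": 0, "wz": 0}
    - {"x": 0, "y": 0, "z": 0.002, "wx": 0, "wy": 0, "wz": 0}
    - {"x": 0, "y": 0, "z": 0, "wx": 0, "wy": 0, "wz": 0}

```text
clock: 14.75
position: [0.2984, -0.2528, -0.0004]
ee_rot: [2.243, 2.189, 0.004]
ft_force: [-0.5, 0.1, 1.0]
opening: 0.447
```

Request:
jog_arm:
  commands:
    - {"x": 0, "y": 0, "z": 0, "wx": 0, "wy": 0, "wz": 0}
    - {"x": 0, "y": 0, "z": 0, "wx": 0, "wy": 0, "wz": 0}
    - {"x": 0, "y": 0, "z": 0, "wx": 0, "wy": 0, "wz": 0}
    - {"x": 0, "y": 0, "z": -0.03, "wx": 0, "wy": 0, "wz": 0}
    - {"x": 0, "y": 0, "z": -0.04, "wx": 0, "wy": 0, "wz": 0}
    - {"x": 0, "y": 0, "z": -0.04, "wx": 0, "wy": 0, "wz": 0}
    - {"x": 0, "y": 0, "z": -0.04, "wx": 0, "wy": 0, "wz": 0}
    - {"x": 0, "y": 0, "z": 0, "wx": 0, "wy": 0, "wz": 0}
  fingers: 0.07

```text
clock: 15.55
position: [0.2975, -0.2521, 0.1544]
ee_rot: [2.243, 2.191, 0.007]
ft_force: [0.7, -0.0, -0.7]
opening: 0.821
```

```bash
python3 go.py 0.56 -0.032 0.1 -6.9;  python3 - <<'E'
from meas import *
f=grab_frame('scene'); W=cloud(f); h=masks(f['img']); X,Y,Z=W[...,0],W[...,1],W[...,2]
bl=(X>.22)&(X<.38)&(abs(Y+.25)<.1)&(Z>.025)&(Z<.06)&(h[...,0]<25)&(h[...,1]>100)
P=W[bl]; r=cv2.minAreaRect(P[:,:2].astype(np.float32)*1000); print('block',len(P),np.median(P,0).round(4),np.percentile(P[:,2],[10,90]).round(3),np.round(r[0],1),np.round(r[1]),round(r[2],1))
kn=(Z>.048)&(Z<.062)&(abs(X-.56)<.03)&(abs(Y+.03)<.03); print('knob',W[kn].mean(0).round(4),kn.sum())
E
```

```text
d [0.2263 0.2569 0.0561] w [ 0.39 -0.3  95.56] pos [ 0.2975 -0.2521  0.1544] F [ 0.7 -0.  -0.7] op 70.1 t 15.55 j7 0.6
block 778 [ 0.3034 -0.2553  0.0396] [0.032 0.043] [ 299.1 -251.4] [121.  45.] 88.9
knob [ 0.5619 -0.032   0.0561] 71
```

Request:
jog_arm:
  commands:
    - {"x": 0.032, "y": 0.036, "z": 0, "wx": 0, "wy": 0, "wz": 0}
    - {"x": 0.032, "y": 0.036, "z": 0, "wx": 0, "wy": 0, "wz": 0}
    - {"x": 0.032, "y": 0.036, "z": 0, "wx": 0, "wy": 0, "wz": 0}
    - {"x": 0.032, "y": 0.036, "z": 0, "wx": 0, "wy": 0, "wz": 0}
    - {"x": 0.032, "y": 0.036, "z": 0, "wx": 0, "wy": 0, "wz": 0}
    - {"x": 0.032, "y": 0.036, "z": 0, "wx": 0, "wy": 0, "wz": 0}
    - {"x": 0.032, "y": 0.036, "z": 0, "wx": 0, "wy": 0, "wz": 0}
    - {"x": 0, "y": 0, "z": 0, "wx": 0, "wy": 0, "wz": 8.5}
    - {"x": 0, "y": 0, "z": 0, "wx": 0, "wy": 0, "wz": 8.5}
    - {"x": 0, "y": 0, "z": 0, "wx": 0, "wy": 0, "wz": 8.5}
  fingers: 0.06

```text
clock: 16.6
position: [0.5538, -0.0261, 0.1316]
ee_rot: [-2.678, -1.602, 0.024]
ft_force: [-0.1, 0.4, -0.1]
opening: 0.698
```

Request:
jog_arm:
  commands:
    - {"x": 0, "y": 0, "z": 0, "wx": 0, "wy": 0, "wz": 8.5}
    - {"x": 0, "y": 0, "z": 0, "wx": 0, "wy": 0, "wz": 8.5}
    - {"x": 0, "y": 0, "z": 0, "wx": 0, "wy": 0, "wz": 8.5}
    - {"x": 0, "y": 0, "z": 0, "wx": 0, "wy": 0, "wz": 8.5}
    - {"x": 0, "y": 0, "z": 0, "wx": 0, "wy": 0, "wz": 8.5}
    - {"x": 0, "y": 0, "z": 0, "wx": 0, "wy": 0, "wz": 8.5}
    - {"x": 0, "y": 0, "z": 0, "wx": 0, "wy": 0, "wz": 8.5}
    - {"x": 0, "y": 0, "z": 0, "wx": 0, "wy": 0, "wz": 6}
    - {"x": 0, "y": 0, "z": 0, "wx": 0, "wy": 0, "wz": 0}
    - {"x": 0, "y": 0, "z": 0, "wx": 0, "wy": 0, "wz": 0}

```text
clock: 17.6
position: [0.5408, -0.0237, 0.1096]
ee_rot: [-3.129, 0.125, 0.095]
ft_force: [-0.1, 0.6, 0.5]
opening: 0.705
```

```bash
python3 go.py 0.56 -0.032 0.018 -6.9
```

```text
d [0.0254 0.0074 0.0902] w [-0.31  3.51  2.32] pos [ 0.5408 -0.0237  0.1096] F [-0.1  0.6  0.5] op 60.2 t 17.6 j7 -1.82
```

Request:
jog_arm:
  commands:
    - {"x": 0.023, "y": 0.007, "z": 0, "wx": -0.3, "wy": 3.5, "wz": 2.3}
    - {"x": 0, "y": 0, "z": 0, "wx": 0, "wy": 0, "wz": 0}
    - {"x": 0, "y": 0, "z": 0, "wx": 0, "wy": 0, "wz": 0}

```text
clock: 17.9
position: [0.5613, -0.0319, 0.1055]
ee_rot: [-3.136, 0.18, 0.008]
ft_force: [-0.6, 0.1, 0.4]
opening: 0.703
```

```bash
python3 go.py 0.56 -0.032 0.014 -6.9
```

```text
d [-0.0008  0.0003  0.0915] w [-0.03  0.28  0.33] pos [ 0.5613 -0.0319  0.1055] F [-0.6  0.1  0.4] op 60.0 t 17.9 j7 -1.85
```

Request:
jog_arm:
  commands:
    - {"x": 0, "y": 0, "z": 0.03, "wx": 0, "wy": 0, "wz": 0}
    - {"x": 0, "y": 0, "z": 0.03, "wx": 0, "wy": 0, "wz": 0}
    - {"x": 0, "y": 0, "z": 0.02, "wx": 0, "wy": 0, "wz": 0}
    - {"x": 0, "y": 0, "z": 0, "wx": 0, "wy": 0, "wz": 0}
    - {"x": 0, "y": 0, "z": 0, "wx": 0, "wy": 0, "wz": 0}

```text
clock: 18.4
position: [0.5602, -0.0302, 0.0242]
ee_rot: [-3.134, 0.169, 0.012]
ft_force: [0.6, 0.5, 0.6]
opening: 0.704
```

Request:
jog_arm:
  commands:
    - {"x": 0, "y": 0, "z": 0, "wx": 0, "wy": 0, "wz": 0}
    - {"x": 0, "y": 0, "z": 0, "wx": 0, "wy": 0, "wz": 0}
    - {"x": 0, "y": 0, "z": 0, "wx": 0, "wy": 0, "wz": 0}
    - {"x": 0, "y": 0, "z": 0, "wx": 0, "wy": 0, "wz": 0}
    - {"x": 0, "y": 0, "z": 0, "wx": 0, "wy": 0, "wz": 0}
  fingers: 0.0

```text
clock: 18.9
position: [0.5614, -0.0315, 0.0271]
ee_rot: [-3.136, 0.17, 0.007]
ft_force: [0.4, -0.3, -3.6]
opening: 0.245
```

Request:
jog_arm:
  commands:
    - {"x": -0.025, "y": 0, "z": 0, "wx": 0, "wy": 0, "wz": 0}
    - {"x": -0.03, "y": 0, "z": 0, "wx": 0, "wy": 0, "wz": 0}
    - {"x": -0.03, "y": 0, "z": 0, "wx": 0, "wy": 0, "wz": 0}
    - {"x": -0.025, "y": 0, "z": 0, "wx": 0, "wy": 0, "wz": 0}
    - {"x": 0, "y": 0, "z": 0, "wx": 0, "wy": 0, "wz": 0}
    - {"x": 0, "y": 0, "z": 0, "wx": 0, "wy": 0, "wz": 0}

```text
clock: 19.5
position: [0.4571, -0.0189, 0.0272]
ee_rot: [-3.133, 0.169, -0.021]
ft_force: [2.3, 0.2, -7.6]
opening: 0.247
```

Request:
jog_arm:
  commands:
    - {"x": -0.01, "y": 0, "z": 0.002, "wx": 0, "wy": -1.2, "wz": 0}
    - {"x": -0.008, "y": 0, "z": 0.002, "wx": 0, "wy": 0, "wz": 0}
    - {"x": -0.004, "y": 0, "z": 0, "wx": 0, "wy": 0, "wz": 0}
    - {"x": 0, "y": 0, "z": 0, "wx": 0, "wy": 0, "wz": 0}

```text
clock: 19.9
position: [0.4458, -0.0175, 0.0271]
ee_rot: [-3.132, 0.171, -0.011]
ft_force: [-2.1, 0.1, 0.8]
opening: 0.246
```

Request:
jog_arm:
  commands:
    - {"x": 0, "y": 0, "z": 0, "wx": 0, "wy": 0, "wz": 0}
    - {"x": 0, "y": 0, "z": 0, "wx": 0, "wy": 0, "wz": 0}
    - {"x": 0, "y": 0, "z": 0, "wx": 0, "wy": 0, "wz": 0}
    - {"x": 0, "y": 0, "z": -0.03, "wx": 0, "wy": 0, "wz": 0}
    - {"x": 0, "y": 0, "z": -0.04, "wx": 0, "wy": 0, "wz": 0}
    - {"x": 0, "y": 0, "z": -0.04, "wx": 0, "wy": 0, "wz": 0}
    - {"x": 0, "y": 0, "z": 0, "wx": 0, "wy": 0, "wz": 0}
  fingers: 0.06

```text
clock: 20.6
position: [0.4467, -0.0161, 0.1408]
ee_rot: [-3.128, 0.167, -0.009]
ft_force: [1.3, 0.1, 0.5]
opening: 0.7
```

```bash
cat > see.py <<'E'
from meas import *
def terra(f):
    W=cloud(f); h=masks(f['img']); X,Y,Z=W[...,0],W[...,1],W[...,2]
    m=(X>.3)&(X<.8)&(abs(Y)<.4)&(Z>.003)&(Z<.013)
    return blobs(m,W,100)
if __name__=='__main__':
    for k in('scene','top'):
        f=grab_frame(k); save(f,f'last_{k}.png'); W=cloud(f); X,Y,Z=W[...,0],W[...,1],W[...,2]; h=masks(f['img'])
        print(k)
        for o in terra(f):
            if o[1]<600:
                r=cv2.minAreaRect(o[4][:,:2].astype(np.float32)*1000); c=o[0].astype(int); print(c,'rect',np.round(r[0]),np.round(r[1]),'mean',o[4].mean(0).round(4),h[c[1],c[0]])
        kn=(Z>.048)&(Z<.062)&(abs(X-.44)<.04)&(abs(Y+.02)<.03); print('knob',W[kn].mean(0).round(4),kn.sum())
        ck=(Z>.015)&(Z<.025)&(X>.42)&(X<.6)&(abs(Y)<.2)&(h[...,2]>140); P=W[ck]; r=cv2.minAreaRect(P[:,:2].astype(np.float32)*1000); print('tray',np.round(r[0]),np.round(r[1]),round(r[2],1))
E
python3 see.py; python3 go.py .448 .227 .1 83.1
```

```text
scene
[363 163] rect [522. 356.] [59. 67.] mean [0.5223 0.3525 0.0076] [144 144 216]
[322 181] rect [437. 254.] [ 67. 126.] mean [0.4446 0.2339 0.008 ] [ 13 144 254]
[403 182] rect [658. 342.] [56. 68.] mean [0.658  0.3366 0.0077] [144 141 217]
[367 190] rect [574. 263.] [66. 91.] mean [0.5755 0.261  0.008 ] [ 11 149 252]
[301 225] rect [452.  77.] [150.  54.] mean [0.4639 0.0651 0.008 ] [  4  14 127]
[225 306] rect [ 416. -240.] [63. 61.] mean [ 0.4163 -0.241   0.0082] [ 12 148 254]
[263 342] rect [ 549. -278.] [59. 62.] mean [ 0.5493 -0.2816  0.0082] [ 12 146 254]
knob [ 0.4464 -0.0182  0.0555] 71
tray [507.  -1.] [319. 135.] 83.1
top
[249 157] rect [656. 336.] [57. 59.] mean [0.6548 0.3368 0.0072] [146 141 247]
[272 182] rect [573. 259.] [56. 57.] mean [0.5733 0.2584 0.0073] [ 18 108 255]
[438 195] rect [ 547. -281.] [56. 59.] mean [ 0.5467 -0.281   0.0075] [ 21 101 255]
[242 198] rect [520. 352.] [59. 61.] mean [0.5185 0.3529 0.0072] [147 134 250]
[326 215] rect [470.  77.] [97. 27.] mean [0.4704 0.0801 0.0072] [ 30   1 255]
[280 222] rect [446. 226.] [55. 62.] mean [0.446  0.2265 0.0075] [ 21  91 255]
[425 235] rect [ 417. -242.] [57. 63.] mean [ 0.415  -0.2403  0.0076] [ 21  97 255]
knob [nan nan nan] 0
tray [524.  -6.] [314. 103.] 85.2
d [-0.0207 -0.2422  0.0388] w [ -0.59  -0.23 -89.23] pos [ 0.4429 -0.0164  0.1365] F [ 0.3  0.  -0. ] op 59.9 t 20.7 j7 -1.78see.py:13: RuntimeWarning: Mean of empty slice.
  kn=(Z>.048)&(Z<.062)&(abs(X-.44)<.04)&(abs(Y+.02)<.03); print('knob',W[kn].mean(0).round(4),kn.sum())
  ret = um.true_divide(
```

Request:
jog_arm:
  commands:
    - {"x": -0.004, "y": -0.048, "z": 0, "wx": 0, "wy": 0, "wz": 0}
    - {"x": -0.004, "y": -0.048, "z": 0, "wx": 0, "wy": 0, "wz": 0}
    - {"x": -0.004, "y": -0.048, "z": 0, "wx": 0, "wy": 0, "wz": 0}
    - {"x": -0.004, "y": -0.048, "z": 0, "wx": 0, "wy": 0, "wz": 0}
    - {"x": -0.004, "y": -0.048, "z": 0, "wx": 0, "wy": 0, "wz": 0}
    - {"x": 0, "y": 0, "z": 0, "wx": 0, "wy": 0, "wz": -8.5}
    - {"x": 0, "y": 0, "z": 0, "wx": 0, "wy": 0, "wz": -8.5}
    - {"x": 0, "y": 0, "z": 0, "wx": 0, "wy": 0, "wz": -8.5}
    - {"x": 0, "y": 0, "z": 0, "wx": 0, "wy": 0, "wz": -8.5}
    - {"x": 0, "y": 0, "z": 0, "wx": 0, "wy": 0, "wz": -8.5}
  fingers: 0.085

```text
clock: 21.7
position: [0.4374, 0.2309, 0.1209]
ee_rot: [-2.977, -0.961, 0.047]
ft_force: [-0.1, -0.5, 0.3]
opening: 0.993
```

Request:
jog_arm:
  commands:
    - {"x": 0, "y": 0, "z": 0, "wx": 0, "wy": 0, "wz": -8.5}
    - {"x": 0, "y": 0, "z": 0, "wx": 0, "wy": 0, "wz": -8.5}
    - {"x": 0, "y": 0, "z": 0, "wx": 0, "wy": 0, "wz": -8.5}
    - {"x": 0, "y": 0, "z": 0, "wx": 0, "wy": 0, "wz": -8.5}
    - {"x": 0, "y": 0, "z": 0, "wx": 0, "wy": 0, "wz": -8.5}
    - {"x": 0, "y": 0, "z": 0, "wx": 0, "wy": 0, "wz": 0}
    - {"x": 0, "y": 0, "z": 0, "wx": 0, "wy": 0, "wz": 0}

```text
clock: 22.4
position: [0.4283, 0.2272, 0.1084]
ee_rot: [-2.405, -1.969, 0.07]
ft_force: [0.3, -0.2, 0.7]
opening: 0.995
```

```bash
python3 go.py .447 .2265 .08 83.1
```

```text
d [0.0034 0.0199 0.0273] w [-3.11  0.7  -4.48] pos [0.4283 0.2272 0.1084] F [ 0.3 -0.2  0.7] op 85.0 t 22.4 j7 -1.08
```

Request:
jog_arm:
  commands:
    - {"x": 0.003, "y": 0.018, "z": 0, "wx": -3.1, "wy": 0.7, "wz": -4.4}
    - {"x": 0, "y": 0, "z": 0, "wx": 0, "wy": 0, "wz": 0}
    - {"x": 0, "y": 0, "z": 0.03, "wx": 0, "wy": 0, "wz": 0}
    - {"x": 0, "y": 0, "z": 0.03, "wx": 0, "wy": 0, "wz": 0}
    - {"x": 0, "y": 0, "z": 0.02, "wx": 0, "wy": 0, "wz": 0}
    - {"x": 0, "y": 0, "z": 0, "wx": 0, "wy": 0, "wz": 0}
    - {"x": 0, "y": 0, "z": 0, "wx": 0, "wy": 0, "wz": 0}

```text
clock: 23.1
position: [0.4443, 0.2262, 0.0236]
ee_rot: [-2.37, -2.059, 0.009]
ft_force: [1.4, 0.2, 0.3]
opening: 0.993
```

```bash
python3 go.py .447 .2265 -.015 83.1
```

```text
d [0.0008 0.0028 0.0385] w [-0.3   0.17 -1.12] pos [0.4443 0.2262 0.0236] F [1.4 0.2 0.3] op 84.8 t 23.1 j7 -1.12
```

Request:
jog_arm:
  commands:
    - {"x": 0, "y": 0.0025, "z": 0.015, "wx": -0.3, "wy": 0, "wz": -1}
    - {"x": 0, "y": 0, "z": 0.012, "wx": 0, "wy": 0, "wz": 0}
    - {"x": 0, "y": 0, "z": 0, "wx": 0, "wy": 0, "wz": 0}
    - {"x": 0, "y": 0, "z": 0, "wx": 0, "wy": 0, "wz": 0}
  fingers: 0.075

```text
clock: 23.5
position: [0.4486, 0.2269, -0.0032]
ee_rot: [2.352, 2.077, 0.003]
ft_force: [-0.4, -0.2, 0.7]
opening: 0.878
```

Request:
jog_arm:
  commands:
    - {"x": 0, "y": 0, "z": 0.005, "wx": 0, "wy": 0, "wz": 0}
    - {"x": 0, "y": 0, "z": 0, "wx": 0, "wy": 0, "wz": 0}
    - {"x": 0, "y": 0, "z": 0.004, "wx": 0, "wy": 0, "wz": 0}
    - {"x": 0, "y": 0, "z": 0, "wx": 0, "wy": 0, "wz": 0}

```text
clock: 23.9
position: [0.4495, 0.2273, -0.012]
ee_rot: [2.352, 2.076, 0.006]
ft_force: [-0.3, -0.3, -0.2]
opening: 0.877
```

Request:
jog_arm:
  commands:
    - {"x": 0, "y": 0, "z": 0.004, "wx": 0, "wy": 0, "wz": 0}
    - {"x": 0, "y": 0, "z": 0, "wx": 0, "wy": 0, "wz": 0}
    - {"x": 0, "y": 0, "z": 0.003, "wx": 0, "wy": 0, "wz": 0}
    - {"x": 0, "y": 0, "z": 0, "wx": 0, "wy": 0, "wz": 0}

```text
clock: 24.3
position: [0.4496, 0.2274, -0.0194]
ee_rot: [2.352, 2.076, 0.006]
ft_force: [-0.4, 0.1, 0.8]
opening: 0.881
```

Request:
jog_arm:
  commands:
    - {"x": 0, "y": 0, "z": 0.003, "wx": 0, "wy": 0, "wz": 0}
    - {"x": 0, "y": 0, "z": 0, "wx": 0, "wy": 0, "wz": 0}

```text
clock: 24.5
position: [0.4497, 0.2274, -0.0227]
ee_rot: [2.352, 2.076, 0.006]
ft_force: [0.5, -1.1, 0.7]
opening: 0.874
```

Request:
jog_arm:
  commands:
    - {"x": 0, "y": 0, "z": 0, "wx": 0, "wy": 0, "wz": 0}
    - {"x": 0, "y": 0, "z": 0, "wx": 0, "wy": 0, "wz": 0}
    - {"x": 0, "y": 0, "z": 0, "wx": 0, "wy": 0, "wz": 0}
    - {"x": 0, "y": 0, "z": 0, "wx": 0, "wy": 0, "wz": 0}
  fingers: 0.03
  grip_force: 50

```text
clock: 24.9
position: [0.4463, 0.2315, -0.0169]
ee_rot: [2.352, 2.08, 0.004]
ft_force: [-0.8, -0.4, 0.9]
opening: 0.352
```

Request:
jog_arm:
  commands:
    - {"x": 0, "y": 0, "z": -0.04, "wx": 0, "wy": 0, "wz": 0}
    - {"x": 0, "y": 0, "z": -0.04, "wx": 0, "wy": 0, "wz": 0}
    - {"x": 0, "y": 0, "z": -0.02, "wx": 0, "wy": 0, "wz": 0}
    - {"x": 0, "y": 0, "z": 0, "wx": 0, "wy": 0, "wz": 0}
    - {"x": 0, "y": 0, "z": 0, "wx": 0, "wy": 0, "wz": 0}
  fingers: 0.08

```text
clock: 25.4
position: [0.4456, 0.2308, 0.0854]
ee_rot: [2.351, 2.081, 0.001]
ft_force: [-0.2, -0.1, -0.3]
opening: 0.935
```

```bash
python3 see.py 2>/dev/null | grep -v tray; python3 go.py .447 .2265 -.015 83.1
```

```text
scene
[363 164] rect [523. 351.] [60. 71.] mean [0.5231 0.3512 0.0078] [144 145 218]
[403 182] rect [654. 336.] [62. 67.] mean [0.6578 0.3356 0.0074] [144 139 222]
[324 183] rect [448. 230.] [73. 67.] mean [0.4514 0.2273 0.0085] [ 13 142 255]
[367 190] rect [576. 271.] [73. 94.] mean [0.5766 0.2614 0.008 ] [ 14 139 255]
[301 225] rect [460.  75.] [150.  37.] mean [0.4649 0.0648 0.0083] [  5  12 128]
[225 306] rect [ 419. -239.] [63. 75.] mean [ 0.4162 -0.2413  0.0084] [  9 168 225]
[263 343] rect [ 545. -282.] [62. 71.] mean [ 0.5489 -0.2823  0.0081] [ 13 146 254]
knob [ 0.4464 -0.018   0.0552] 75
top
[248 157] rect [656. 337.] [57. 56.] mean [0.6553 0.3369 0.0073] [146 139 248]
[272 182] rect [573. 258.] [59. 58.] mean [0.5728 0.2587 0.0073] [ 21 100 255]
[438 195] rect [ 547. -282.] [56. 59.] mean [ 0.5466 -0.2811  0.0075] [ 20 104 255]
[239 197] rect [526. 362.] [37. 58.] mean [0.5239 0.3617 0.0075] [147 135 248]
[333 216] rect [467.  57.] [133.  25.] mean [0.4675 0.0568 0.0072] [156  16 161]
[424 235] rect [ 412. -241.] [61. 63.] mean [ 0.415  -0.2396  0.0075] [ 11 144 251]
knob [ 0.4435 -0.0177  0.0546] 49
d [-0.0038  0.0024  0.0997] w [ 0.01  0.06 -0.06] pos [0.4451 0.2307 0.0847] F [ 0.  -0.6 -0.1] op 80.0 t 25.5 j7 -1.05
```

View pics/last_scene.png

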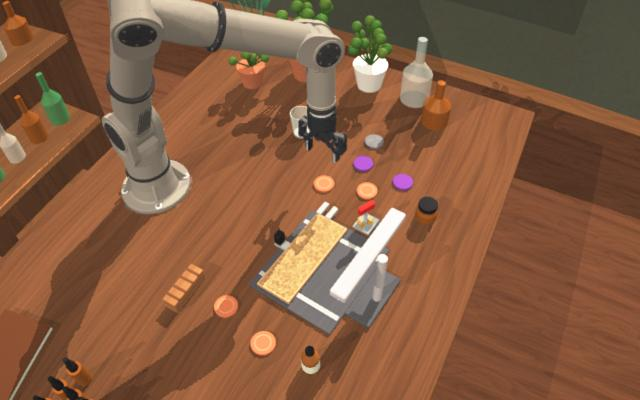

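The first disc is still at (324,184), but the gripper shows at (322,143), which doesn't match the reported pose. I'll measure the gripper directly.

Run:
```python
from meas import *
s=sensors.sense(); p=s['position']; print(p,s['ee_rot'])
f=grab_frame('scene'); W=cloud(f); D=f['depth']; h=masks(f['img'])
print('proj tcp',proj(f,[p,p+[0,0,.015],p+[0,0,.03],p+[0,0,.1]]).round(0).tolist())
for v in range(118,168,4):
    print(v,[ (u,W[v,u].round(3).tolist(),int(h[v,u,2])) for u in range(298,352,6) if W[v,u,2]>.03])
f=grab_frame('top'); W=cloud(f); h=masks(f['img'])
print('top proj',proj(f,[p,p+[0,0,.1]]).round(0).tolist())
m=(W[...,2]>.05)&(abs(W[...,0]-.44)<.15)&(abs(W[...,1]-.25)<.15); P=W[m]
for lo in np.arange(.05,.4,.025):
    q=P[(P[:,2]>=lo)&(P[:,2]<lo+.025)]; 
    if len(q)>5: print(round(lo,3),len(q),q.min(0).round(3),q.max(0).round(3))
```

```text
[0.44510372 0.23071655 0.08470708] [ 2.35154883e+00  2.08201344e+00 -1.20866776e-03]
proj tcp [[322.0, 164.0], [322.0, 160.0], [322.0, 156.0], [321.0, 138.0]]
118 [(298, [0.266, 0.413, 0.043], 185), (304, [0.389, 0.242, 0.226], 125), (310, [0.43, 0.2, 0.275], 47), (316, [0.448, 0.2, 0.282], 66), (322, [0.462, 0.205, 0.284], 95), (328, [0.476, 0.211, 0.285], 52), (334, [0.484, 0.23, 0.272], 51)]
122 [(298, [0.378, 0.227, 0.219], 92), (304, [0.394, 0.232, 0.221], 91), (310, [0.432, 0.197, 0.265], 46), (316, [0.451, 0.194, 0.275], 48), (322, [0.467, 0.196, 0.279], 49), (328, [0.476, 0.211, 0.271], 43), (334, [0.484, 0.229, 0.26], 41)]
126 [(298, [0.375, 0.23, 0.201], 94), (304, [0.392, 0.234, 0.205], 68), (310, [0.433, 0.194, 0.254], 46), (316, [0.451, 0.193, 0.262], 49), (322, [0.465, 0.198, 0.263], 46), (328, [0.476, 0.211, 0.258], 44), (334, [0.483, 0.231, 0.244], 43)]
130 [(298, [0.377, 0.226, 0.191], 115), (304, [0.384, 0.246, 0.177], 47), (310, [0.416, 0.223, 0.209], 72), (316, [0.45, 0.193, 0.248], 48), (322, [0.464, 0.201, 0.247], 49), (328, [0.476, 0.211, 0.244], 44), (334, [0.
[... 790 characters left out ...]
 (328, [0.475, 0.211, 0.185], 51), (340, [0.509, 0.213, 0.199], 47), (346, [0.519, 0.231, 0.187], 106)]
150 [(334, [0.49, 0.217, 0.172], 54), (340, [0.51, 0.213, 0.185], 50), (346, [0.518, 0.233, 0.17], 138)]
154 [(334, [0.493, 0.212, 0.163], 119), (340, [0.512, 0.208, 0.175], 53)]
158 [(334, [0.492, 0.213, 0.146], 145)]
162 [(334, [0.491, 0.215, 0.128], 150)]
166 []
top proj [[276.0, 221.0], [272.0, 221.0]]
0.05 15 [0.292 0.364 0.052] [0.315 0.387 0.072]
0.075 20 [0.29  0.361 0.078] [0.316 0.399 0.086]
0.15 19 [0.488 0.209 0.165] [0.51  0.225 0.175]
0.175 20 [0.473 0.208 0.175] [0.511 0.218 0.197]
0.2 66 [0.482 0.209 0.2  ] [0.513 0.236 0.225]
0.225 8 [0.498 0.208 0.225] [0.509 0.232 0.228]
```

View pics/last_top.png

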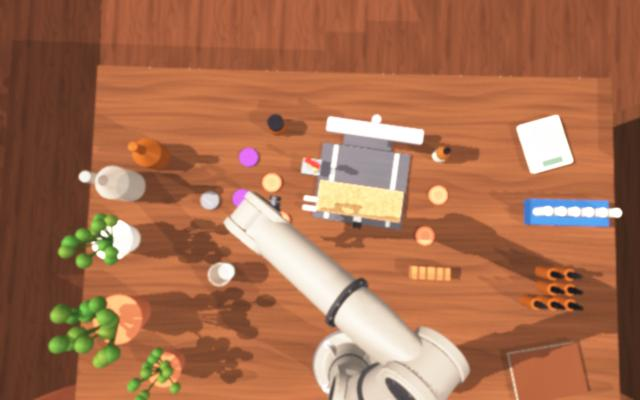

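Depth shows the real fingertips about 25 mm higher than the reported TCP, plus the swing-back when open. I'll allow for that and go down until contact.

Request:
jog_arm:
  commands:
    - {"x": -0.003, "y": 0.002, "z": 0.03, "wx": 0, "wy": 0, "wz": 0}
    - {"x": 0, "y": 0, "z": 0.035, "wx": 0, "wy": 0, "wz": 0}
    - {"x": 0, "y": 0, "z": 0.03, "wx": 0, "wy": 0, "wz": 0}
    - {"x": 0, "y": 0, "z": 0.01, "wx": 0, "wy": 0, "wz": 0}
    - {"x": 0, "y": 0, "z": 0, "wx": 0, "wy": 0, "wz": 0}
    - {"x": 0, "y": 0, "z": 0, "wx": 0, "wy": 0, "wz": 0}
  fingers: 0.074

```text
clock: 26.2
position: [0.4446, 0.2265, -0.0271]
ee_rot: [-2.35, -2.082, 0.01]
ft_force: [0.3, 0.9, 0.1]
opening: 0.86
```

Request:
jog_arm:
  commands:
    - {"x": 0, "y": 0, "z": 0.004, "wx": 0, "wy": 0, "wz": 0}
    - {"x": 0, "y": 0, "z": 0.003, "wx": 0, "wy": 0, "wz": 0}
    - {"x": 0, "y": 0, "z": 0, "wx": 0, "wy": 0, "wz": 0}

```text
clock: 26.5
position: [0.4469, 0.2281, -0.0316]
ee_rot: [-2.351, -2.083, 0.001]
ft_force: [-0.4, -0.7, 0.1]
opening: 0.87
```

Request:
jog_arm:
  commands:
    - {"x": 0, "y": 0, "z": 0.003, "wx": 0, "wy": 0, "wz": 0}
    - {"x": 0, "y": 0, "z": 0, "wx": 0, "wy": 0, "wz": 0}

```text
clock: 26.7
position: [0.448, 0.2288, -0.0337]
ee_rot: [2.352, 2.083, 0.003]
ft_force: [0.3, -0.0, 0.3]
opening: 0.866
```

Request:
jog_arm:
  commands:
    - {"x": 0, "y": 0, "z": 0.003, "wx": 0, "wy": 0, "wz": 0}
    - {"x": 0, "y": 0, "z": 0, "wx": 0, "wy": 0, "wz": 0}

```text
clock: 26.9
position: [0.449, 0.2294, -0.0334]
ee_rot: [2.35, 2.081, 0.004]
ft_force: [0.2, 0.2, -0.6]
opening: 0.87
```

Request:
jog_arm:
  commands:
    - {"x": 0, "y": -0.002, "z": -0.001, "wx": 0, "wy": 0, "wz": 0}
    - {"x": 0, "y": 0, "z": 0, "wx": 0, "wy": 0, "wz": 0}
    - {"x": 0, "y": 0, "z": 0, "wx": 0, "wy": 0, "wz": 0}
    - {"x": 0, "y": 0, "z": 0, "wx": 0, "wy": 0, "wz": 0}
  fingers: 0.03

```text
clock: 27.3
position: [0.4451, 0.2313, -0.0295]
ee_rot: [2.349, 2.082, 0.003]
ft_force: [0.4, 0.1, -0.0]
opening: 0.675
```

Request:
jog_arm:
  commands:
    - {"x": 0, "y": 0, "z": -0.02, "wx": 0, "wy": 0, "wz": 0}
    - {"x": 0, "y": 0, "z": -0.04, "wx": 0, "wy": 0, "wz": 0}
    - {"x": 0, "y": 0, "z": -0.04, "wx": 0, "wy": 0, "wz": 0}
    - {"x": 0, "y": 0, "z": 0, "wx": 0, "wy": 0, "wz": 0}
  grip_force: 60

```text
clock: 27.7
position: [0.4433, 0.2294, 0.0702]
ee_rot: [-2.351, -2.083, 0.008]
ft_force: [0.8, 0.3, -0.8]
opening: 0.668
```

```bash
python3 go.py .5337 .0743 -.0 83.1
```

```text
d [-0.1428  0.1086  0.0704] w [-0.19  0.21 -0.02] pos [0.4433 0.2294 0.0702] F [ 0.8  0.3 -0.8] op 57.0 t 27.7 j7 -1.06
```

Request:
jog_arm:
  commands:
    - {"x": -0.035, "y": 0.027, "z": 0, "wx": 0, "wy": 0, "wz": 0}
    - {"x": -0.035, "y": 0.027, "z": 0, "wx": 0, "wy": 0, "wz": 0}
    - {"x": -0.035, "y": 0.027, "z": 0, "wx": 0, "wy": 0, "wz": 0}
    - {"x": -0.035, "y": 0.027, "z": 0, "wx": 0, "wy": 0, "wz": 0}
    - {"x": 0, "y": 0, "z": 0.02, "wx": 0, "wy": 0, "wz": 0}
    - {"x": 0, "y": 0, "z": 0.02, "wx": 0, "wy": 0, "wz": 0}
    - {"x": 0, "y": 0, "z": 0.01, "wx": 0, "wy": 0, "wz": 0}
    - {"x": 0, "y": 0, "z": 0, "wx": 0, "wy": 0, "wz": 0}
    - {"x": 0, "y": 0, "z": 0, "wx": 0, "wy": 0, "wz": 0}

```text
clock: 28.6
position: [0.5361, 0.0687, 0.0122]
ee_rot: [-2.351, -2.081, 0.013]
ft_force: [0.5, -0.1, -0.6]
opening: 0.669
```

```bash
python3 go.py .5335 .076 -.008 83.1
```

```text
d [ 0.007  -0.0033  0.0202] w [-0.4   0.3  -0.08] pos [0.5361 0.0687 0.0122] F [ 0.5 -0.1 -0.6] op 57.2 t 28.6 j7 -0.77
```

Request:
jog_arm:
  commands:
    - {"x": 0.007, "y": -0.003, "z": 0, "wx": -0.4, "wy": 0.3, "wz": 0}
    - {"x": 0, "y": 0, "z": 0.012, "wx": 0, "wy": 0, "wz": 0}
    - {"x": 0, "y": 0, "z": 0.005, "wx": 0, "wy": 0, "wz": 0}
    - {"x": 0, "y": 0, "z": 0, "wx": 0, "wy": 0, "wz": 0}
    - {"x": 0, "y": 0, "z": 0, "wx": 0, "wy": 0, "wz": 0}

```text
clock: 29.1
position: [0.5344, 0.0799, -0.0039]
ee_rot: [2.346, 2.086, 0.007]
ft_force: [-0.9, -0.5, -0.3]
opening: 0.67
```

Request:
jog_arm:
  commands:
    - {"x": 0, "y": 0, "z": 0.003, "wx": 0, "wy": 0, "wz": 0}
    - {"x": 0, "y": 0, "z": 0, "wx": 0, "wy": 0, "wz": 0}

```text
clock: 29.3
position: [0.5349, 0.0799, -0.0069]
ee_rot: [2.346, 2.086, 0.008]
ft_force: [0.4, -0.4, -0.6]
opening: 0.672
```

Request:
jog_arm:
  commands:
    - {"x": -0.005, "y": 0, "z": 0, "wx": 0, "wy": 0, "wz": 0}
    - {"x": 0, "y": 0, "z": 0.003, "wx": 0, "wy": 0, "wz": 0}
    - {"x": 0, "y": 0, "z": 0, "wx": 0, "wy": 0, "wz": 0}
    - {"x": 0, "y": 0, "z": 0, "wx": 0, "wy": 0, "wz": 0}

```text
clock: 29.7
position: [0.5352, 0.0739, -0.0093]
ee_rot: [2.347, 2.083, 0.01]
ft_force: [-0.6, 0.9, -0.4]
opening: 0.669
```

Request:
jog_arm:
  commands:
    - {"x": 0, "y": 0, "z": 0, "wx": 0, "wy": 0, "wz": 0}
    - {"x": 0, "y": 0, "z": 0, "wx": 0, "wy": 0, "wz": 0}
    - {"x": 0, "y": 0, "z": -0.005, "wx": 0, "wy": 0, "wz": 0}
    - {"x": 0, "y": 0, "z": -0.035, "wx": 0, "wy": 0, "wz": 0}
    - {"x": 0, "y": 0, "z": -0.045, "wx": 0, "wy": 0, "wz": 0}
    - {"x": 0.048, "y": 0, "z": -0.01, "wx": 0, "wy": 0, "wz": 0}
    - {"x": 0.048, "y": 0, "z": 0, "wx": 0, "wy": 0, "wz": 0}
    - {"x": 0.048, "y": 0, "z": 0, "wx": 0, "wy": 0, "wz": 0}
    - {"x": 0.02, "y": 0, "z": 0, "wx": 0, "wy": 0, "wz": 0}
    - {"x": 0, "y": 0, "z": 0, "wx": 0, "wy": 0, "wz": 0}
  fingers: 0.076

```text
clock: 30.7
position: [0.5578, 0.2362, 0.0908]
ee_rot: [2.362, 2.068, 0.012]
ft_force: [-0.6, -1.0, -1.2]
opening: 0.889
```

```bash
cat > see2.py <<'E'
from meas import *
# terracotta blobs (colour) at any low height; station coordinates for those on tray
C=np.array([.5215,-.027]); yw=np.radians(-6.9); ex=np.array([np.cos(yw),np.sin(yw)]); ey=np.array([-ex[1],ex[0]])
for k in('scene','top'):
    f=grab_frame(k); save(f,f'last_{k}.png'); W=cloud(f); h=masks(f['img']); X,Y,Z=W[...,0],W[...,1],W[...,2]; print(k)
    for nm,m in(('table',(Z>.0035)&(Z<.013)),('tray',(Z>.0245)&(Z<.034))):
        m=m&(X>.35)&(X<.72)&(abs(Y)<.34)&(h[...,1]>50)&(h[...,2]>190)
        m=cv2.morphologyEx(m.astype(np.uint8),cv2.MORPH_OPEN,np.ones((3,3)))
        for o in blobs(m,W,60):
            P=o[4]; (c,r)=cv2.minEnclosingCircle(P[:,:2].astype(np.float32)); q=P[:,:2].mean(0)
            print(nm,o[0],o[1],'mean',q.round(4),'circ',np.round(c,4),round(r,4),'st',(np.array([(q-C)@ex,(q-C)@ey])*1000).round(1),'z',np.percentile(P[:,2],[5,50,95]).round(3))
E
python3 see2.py; python3 go.py .573 .259 .06 83.1
```

```text
scene
table [401. 184.] 87 mean [0.6557 0.3263] circ [0.657  0.3319] 0.0275 st [ 90.8 366.8] z [0.004 0.008 0.012]
table [353. 192.] 231 mean [0.542  0.2343] circ [0.5416 0.2362] 0.0315 st [-11.  261.9] z [0.005 0.009 0.013]
table [226. 306.] 373 mean [ 0.4168 -0.2397] circ [ 0.4166 -0.2391] 0.031 st [ -78.4 -223.7] z [0.005 0.009 0.012]
table [263. 342.] 389 mean [ 0.5487 -0.2813] circ [ 0.548  -0.2817] 0.0297 st [  57.5 -249.2] z [0.005 0.008 0.012]
tray [325. 227.] 296 mean [0.5359 0.073 ] circ [0.5344 0.0725] 0.032 st [  2.3 101. ] z [0.026 0.029 0.033]
top
table [438. 195.] 215 mean [ 0.5472 -0.2814] circ [ 0.5465 -0.281 ] 0.0297 st [  56.1 -249.4] z [0.004 0.008 0.011]
table [424. 235.] 225 mean [ 0.4155 -0.2394] circ [ 0.4153 -0.2391] 0.0304 st [ -79.7 -223.6] z [0.004 0.007 0.011]
tray [328. 194.] 133 mean [0.5371 0.074 ] circ [0.5374 0.0738] 0.028 st [  3.3 102.2] z [0.025 0.028 0.031]
d [0.0285 0.011  0.0304] w [ 0.39 -0.03 -0.89] pos [0.558  0.2323 0.0903] F [-0.6 -1.5 -0.5] op 76.0 t 30.8 j7 -0.97
```

One disc is on the tray at station (3, 101) mm. The other left disc has been knocked to about (0.5415, 0.2345), now at scene pixel (353,192).

Request:
jog_arm:
  commands:
    - {"x": 0, "y": -0.0165, "z": 0, "wx": 0.4, "wy": 0, "wz": -0.9}
    - {"x": 0, "y": 0, "z": 0, "wx": 0, "wy": 0, "wz": 0}
    - {"x": 0, "y": 0, "z": 0.035, "wx": 0, "wy": 0, "wz": 0}
    - {"x": 0, "y": 0, "z": 0.035, "wx": 0, "wy": 0, "wz": 0}
    - {"x": 0, "y": 0, "z": 0.02, "wx": 0, "wy": 0, "wz": 0}
    - {"x": 0, "y": 0, "z": 0, "wx": 0, "wy": 0, "wz": 0}
    - {"x": 0, "y": 0, "z": 0, "wx": 0, "wy": 0, "wz": 0}
  fingers: 0.078

```text
clock: 31.5
position: [0.5496, 0.2174, -0.0019]
ee_rot: [2.363, 2.052, -0.003]
ft_force: [0.1, 0.5, 0.6]
opening: 0.912
```

```bash
python3 go.py .5415 .2345 -.0335 83.1; python3 see2.py | grep -A3 scene
```

```text
d [ 0.0161 -0.0106  0.0313] w [ 0.45  0.54 -1.16] pos [ 0.5496  0.2174 -0.0019] F [0.1 0.5 0.6] op 77.9 t 31.5 j7 -1.04
scene
table [401. 183.] 73 mean [0.6552 0.3272] circ [0.6549 0.3289] 0.0184 st [ 90.2 367.7] z [0.005 0.008 0.012]
table [352. 191.] 189 mean [0.5407 0.2358] circ [0.5386 0.2375] 0.0319 st [-12.6 263.2] z [0.005 0.009 0.012]
table [226. 306.] 367 mean [ 0.4175 -0.2411] circ [ 0.4161 -0.2399] 0.0308 st [ -77.5 -225.1] z [0.005 0.009 0.012]
```

Request:
jog_arm:
  commands:
    - {"x": 0.0155, "y": -0.0095, "z": 0, "wx": 0.4, "wy": 0.5, "wz": -1.1}
    - {"x": 0, "y": 0, "z": 0, "wx": 0, "wy": 0, "wz": 0}
    - {"x": 0, "y": 0, "z": 0, "wx": 0, "wy": 0, "wz": 0}

```text
clock: 31.9
position: [0.5442, 0.2376, 0.002]
ee_rot: [2.349, 2.083, 0.012]
ft_force: [0.5, -0.6, -1.3]
opening: 0.911
```

```bash
python3 go.py .5405 .235 -.0335 83.1
```

```text
d [-0.0032 -0.0036  0.0355] w [ 0.37 -0.25  0.03] pos [0.5442 0.2376 0.002 ] F [ 0.5 -0.6 -1.3] op 77.8 t 31.9 j7 -1.04
```

Request:
jog_arm:
  commands:
    - {"x": -0.003, "y": -0.0035, "z": 0.015, "wx": 0.3, "wy": 0, "wz": 0}
    - {"x": 0, "y": 0, "z": 0.012, "wx": 0, "wy": 0, "wz": 0}
    - {"x": 0, "y": 0, "z": 0.003, "wx": 0, "wy": 0, "wz": 0}
    - {"x": 0, "y": 0, "z": 0.003, "wx": 0, "wy": 0, "wz": 0}
    - {"x": 0, "y": 0, "z": 0.002, "wx": 0, "wy": 0, "wz": 0}

```text
clock: 32.4
position: [0.5398, 0.2353, -0.0356]
ee_rot: [-2.348, -2.084, -0.005]
ft_force: [-4.6, -3.7, 15.5]
opening: 0.912
```

Request:
jog_arm:
  commands:
    - {"x": 0, "y": 0, "z": 0.003, "wx": 0, "wy": 0, "wz": 0}
    - {"x": 0, "y": 0, "z": 0, "wx": 0, "wy": 0, "wz": 0}

```text
clock: 32.6
position: [0.5403, 0.2356, -0.0345]
ee_rot: [2.35, 2.085, 0.005]
ft_force: [-0.1, 0.2, -0.3]
opening: 0.913
```

Contact with the table. Now I grip.

Request:
jog_arm:
  commands:
    - {"x": 0, "y": 0, "z": 0, "wx": 0, "wy": 0, "wz": 0}
    - {"x": 0, "y": 0, "z": 0, "wx": 0, "wy": 0, "wz": 0}
    - {"x": 0, "y": 0, "z": 0, "wx": 0, "wy": 0, "wz": 0}
    - {"x": 0, "y": 0, "z": 0, "wx": 0, "wy": 0, "wz": 0}
  fingers: 0.03
  grip_force: 60

```text
clock: 33.0
position: [0.5409, 0.2388, -0.0285]
ee_rot: [2.349, 2.085, 0.012]
ft_force: [0.7, -0.9, -0.6]
opening: 0.669
```

Request:
jog_arm:
  commands:
    - {"x": 0, "y": 0, "z": -0.02, "wx": 0, "wy": 0, "wz": 0}
    - {"x": 0, "y": 0, "z": -0.04, "wx": 0, "wy": 0, "wz": 0}
    - {"x": 0, "y": 0, "z": -0.04, "wx": 0, "wy": 0, "wz": 0}
    - {"x": 0, "y": 0, "z": 0, "wx": 0, "wy": 0, "wz": 0}
    - {"x": 0, "y": 0, "z": 0, "wx": 0, "wy": 0, "wz": 0}

```text
clock: 33.5
position: [0.5386, 0.2351, 0.0692]
ee_rot: [-2.35, -2.083, 0.003]
ft_force: [-0.2, -0.3, -1.8]
opening: 0.667
```

```bash
python3 go.py .5256 .0068 0.01 83.1
```

```text
d [-0.2282  0.0146  0.0591] w [-0.14  0.01 -0.  ] pos [0.5386 0.2351 0.0692] F [-0.2 -0.3 -1.8] op 57.0 t 33.5 j7 -0.99
```

Request:
jog_arm:
  commands:
    - {"x": -0.045, "y": 0.003, "z": 0, "wx": 0, "wy": 0, "wz": 0}
    - {"x": -0.045, "y": 0.003, "z": 0, "wx": 0, "wy": 0, "wz": 0}
    - {"x": -0.045, "y": 0.003, "z": 0, "wx": 0, "wy": 0, "wz": 0}
    - {"x": -0.045, "y": 0.003, "z": 0, "wx": 0, "wy": 0, "wz": 0}
    - {"x": -0.045, "y": 0.003, "z": 0, "wx": 0, "wy": 0, "wz": 0}
    - {"x": 0, "y": 0, "z": 0.02, "wx": 0, "wy": 0, "wz": 0}
    - {"x": 0, "y": 0, "z": 0.02, "wx": 0, "wy": 0, "wz": 0}
    - {"x": 0, "y": 0, "z": 0, "wx": 0, "wy": 0, "wz": 0}
    - {"x": 0, "y": 0, "z": 0, "wx": 0, "wy": 0, "wz": 0}

```text
clock: 34.4
position: [0.518, -0.0026, 0.0136]
ee_rot: [-2.342, -2.07, 0.025]
ft_force: [0.8, -0.4, -0.5]
opening: 0.67
```

```bash
python3 go.py .5256 .006 -0.008 83.1
```

```text
d [0.0095 0.007  0.0215] w [-1.27  0.08 -0.14] pos [ 0.518  -0.0026  0.0136] F [ 0.8 -0.4 -0.5] op 57.3 t 34.4 j7 -0.64
```

Request:
jog_arm:
  commands:
    - {"x": 0.008, "y": 0.006, "z": 0, "wx": -1.2, "wy": 0, "wz": 0}
    - {"x": 0, "y": 0, "z": 0, "wx": 0, "wy": 0, "wz": 0}
    - {"x": 0, "y": 0, "z": 0.01, "wx": 0, "wy": 0, "wz": 0}
    - {"x": 0, "y": 0, "z": 0.005, "wx": 0, "wy": 0, "wz": 0}
    - {"x": 0, "y": 0, "z": 0, "wx": 0, "wy": 0, "wz": 0}
    - {"x": 0, "y": 0, "z": 0, "wx": 0, "wy": 0, "wz": 0}

```text
clock: 35.0
position: [0.5268, 0.0095, -0.0008]
ee_rot: [2.345, 2.087, 0.005]
ft_force: [0.1, -0.6, -0.5]
opening: 0.67
```

```bash
python3 go.py .5256 .006 -0.0085 83.1
```

```text
d [-0.0036 -0.0009  0.0077] w [ 0.22 -0.05  0.22] pos [ 0.5268  0.0095 -0.0008] F [ 0.1 -0.6 -0.5] op 57.2 t 35.0 j7 -0.68
```

Request:
jog_arm:
  commands:
    - {"x": -0.0035, "y": 0, "z": 0.004, "wx": 0, "wy": 0, "wz": 0}
    - {"x": 0, "y": 0, "z": 0.004, "wx": 0, "wy": 0, "wz": 0}
    - {"x": 0, "y": 0, "z": 0, "wx": 0, "wy": 0, "wz": 0}
    - {"x": 0, "y": 0, "z": 0, "wx": 0, "wy": 0, "wz": 0}

```text
clock: 35.4
position: [0.5267, 0.0051, -0.0094]
ee_rot: [2.346, 2.085, 0.005]
ft_force: [0.5, -0.3, 0.1]
opening: 0.674
```

Request:
jog_arm:
  commands:
    - {"x": 0, "y": 0, "z": 0, "wx": 0, "wy": 0, "wz": 0}
    - {"x": 0, "y": 0, "z": 0, "wx": 0, "wy": 0, "wz": 0}
    - {"x": 0, "y": 0, "z": -0.005, "wx": 0, "wy": 0, "wz": 0}
    - {"x": 0, "y": 0, "z": -0.035, "wx": 0, "wy": 0, "wz": 0}
    - {"x": 0, "y": 0, "z": -0.045, "wx": 0, "wy": 0, "wz": 0}
    - {"x": -0.048, "y": 0, "z": -0.01, "wx": 0, "wy": 0, "wz": 0}
    - {"x": -0.048, "y": 0, "z": 0, "wx": 0, "wy": 0, "wz": 0}
    - {"x": -0.048, "y": 0.01, "z": 0, "wx": 0, "wy": 0, "wz": 0}
    - {"x": -0.048, "y": 0.02, "z": 0, "wx": 0, "wy": 0, "wz": 0}
    - {"x": -0.048, "y": 0.02, "z": 0, "wx": 0, "wy": 0, "wz": 0}
  fingers: 0.078

```text
clock: 36.4
position: [0.5513, -0.2285, 0.0958]
ee_rot: [2.318, 2.11, 0.016]
ft_force: [1.1, -0.0, -0.5]
opening: 0.912
```

Request:
jog_arm:
  commands:
    - {"x": -0.035, "y": 0, "z": 0, "wx": 0, "wy": 0, "wz": 0}
    - {"x": 0, "y": 0, "z": 0, "wx": 0, "wy": 0, "wz": 0}
    - {"x": 0, "y": 0, "z": 0, "wx": 0, "wy": 0, "wz": 0}

```text
clock: 36.7
position: [0.5482, -0.2763, 0.0961]
ee_rot: [2.331, 2.088, 0.015]
ft_force: [0.3, 1.8, 0.3]
opening: 0.913
```

```bash
python3 go.py .547 -.281 0.01 83.1; python3 see2.py
```

```text
d [-0.0047 -0.002   0.0861] w [0.88 0.05 0.59] pos [ 0.5482 -0.2763  0.0961] F [0.3 1.8 0.3] op 78.0 t 36.7 j7 -0.08
scene
table [225. 306.] 347 mean [ 0.4162 -0.242 ] circ [ 0.4156 -0.24  ] 0.0308 st [ -78.7 -226.1] z [0.005 0.009 0.012]
table [263. 342.] 430 mean [ 0.5489 -0.2813] circ [ 0.5469 -0.2824] 0.0313 st [  57.8 -249.1] z [0.005 0.008 0.011]
tray [325. 227.] 292 mean [0.5356 0.0725] circ [0.5353 0.0732] 0.0318 st [  2.1 100.5] z [0.026 0.029 0.033]
tray [310. 245.] 308 mean [0.5266 0.0028] circ [0.525  0.0015] 0.0324 st [ 1.4 30.2] z [0.025 0.029 0.033]
top
table [252. 158.] 92 mean [0.6526 0.3251] circ [0.6531 0.3271] 0.0225 st [ 87.9 365.3] z [0.004 0.007 0.011]
table [438. 194.] 201 mean [ 0.5476 -0.2815] circ [ 0.5486 -0.2809] 0.0296 st [  56.5 -249.5] z [0.004 0.007 0.011]
table [424. 235.] 214 mean [ 0.4142 -0.2393] circ [ 0.4146 -0.2403] 0.0299 st [ -81.  -223.7] z [0.004 0.007 0.011]
tray [329. 195.] 172 mean [0.5359 0.0709] circ [0.5348 0.0722] 0.0292 st [ 2.5 99. ] z [0.025 0.028 0.031]
tray [352. 199.] 157 mean [ 0.5243 -0.0024] circ [0.5236 0.001 ] 0.0275 st [-0.2 24.7] z [0.025 0.028 0.031]
```

Request:
jog_arm:
  commands:
    - {"x": -0.0045, "y": -0.001, "z": 0, "wx": 0.8, "wy": 0, "wz": 0.5}
    - {"x": 0, "y": 0, "z": 0, "wx": 0, "wy": 0, "wz": 0}
    - {"x": 0, "y": 0, "z": 0.035, "wx": 0, "wy": 0, "wz": 0}
    - {"x": 0, "y": 0, "z": 0.035, "wx": 0, "wy": 0, "wz": 0}
    - {"x": 0, "y": 0, "z": 0.02, "wx": 0, "wy": 0, "wz": 0}
    - {"x": 0, "y": 0, "z": 0, "wx": 0, "wy": 0, "wz": 0}
    - {"x": 0, "y": 0, "z": 0, "wx": 0, "wy": 0, "wz": 0}

```text
clock: 37.5
position: [0.5508, -0.2714, 0.0074]
ee_rot: [2.33, 2.101, 0.004]
ft_force: [-0.2, 0.2, -0.1]
opening: 0.91
```

```bash
python3 go.py .548 -.2813 -.0345 83.1
```

```text
d [-0.0101 -0.002   0.0419] w [0.29 0.07 0.99] pos [ 0.5508 -0.2714  0.0074] F [-0.2  0.2 -0.1] op 77.7 t 37.5 j7 -0.14
```

Request:
jog_arm:
  commands:
    - {"x": -0.009, "y": -0.002, "z": 0, "wx": 0.3, "wy": 0, "wz": 1}
    - {"x": 0, "y": 0, "z": 0, "wx": 0, "wy": 0, "wz": 0}
    - {"x": 0, "y": 0, "z": 0.015, "wx": 0, "wy": 0, "wz": 0}
    - {"x": 0, "y": 0, "z": 0.012, "wx": 0, "wy": 0, "wz": 0}
    - {"x": 0, "y": 0, "z": 0, "wx": 0, "wy": 0, "wz": 0}
    - {"x": 0, "y": 0, "z": 0, "wx": 0, "wy": 0, "wz": 0}

```text
clock: 38.1
position: [0.5509, -0.2817, -0.0173]
ee_rot: [2.348, 2.077, 0.003]
ft_force: [0.1, -0.7, -0.2]
opening: 0.909
```

```bash
python3 go.py .548 -.2813 -.0345 83.1
```

```text
d [ 0.0001 -0.0031  0.0172] w [ 0.36  0.2  -0.1 ] pos [ 0.5509 -0.2817 -0.0173] F [ 0.1 -0.7 -0.2] op 77.6 t 38.1 j7 -0.16
```

Request:
jog_arm:
  commands:
    - {"x": 0, "y": -0.003, "z": 0.008, "wx": 0, "wy": 0, "wz": 0}
    - {"x": 0, "y": 0, "z": 0.006, "wx": 0, "wy": 0, "wz": 0}
    - {"x": 0, "y": 0, "z": 0.003, "wx": 0, "wy": 0, "wz": 0}
    - {"x": 0, "y": 0, "z": 0.003, "wx": 0, "wy": 0, "wz": 0}
    - {"x": 0, "y": 0, "z": 0.002, "wx": 0, "wy": 0, "wz": 0}

```text
clock: 38.6
position: [0.5481, -0.2813, -0.0354]
ee_rot: [2.347, 2.076, -0.002]
ft_force: [-3.1, 0.3, 9.1]
opening: 0.913
```

Request:
jog_arm:
  commands:
    - {"x": 0, "y": 0, "z": 0.002, "wx": 0, "wy": 0, "wz": 0}
    - {"x": 0, "y": 0, "z": 0, "wx": 0, "wy": 0, "wz": 0}

```text
clock: 38.8
position: [0.5484, -0.2814, -0.0347]
ee_rot: [2.346, 2.075, -0.004]
ft_force: [0.5, 0.5, -0.3]
opening: 0.914
```

Request:
jog_arm:
  commands:
    - {"x": 0, "y": 0, "z": 0, "wx": 0, "wy": 0, "wz": 0}
    - {"x": 0, "y": 0, "z": 0, "wx": 0, "wy": 0, "wz": 0}
    - {"x": 0, "y": 0, "z": 0, "wx": 0, "wy": 0, "wz": 0}
    - {"x": 0, "y": 0, "z": 0, "wx": 0, "wy": 0, "wz": 0}
  fingers: 0.03

```text
clock: 39.2
position: [0.5494, -0.2819, -0.0285]
ee_rot: [2.344, 2.073, -0.007]
ft_force: [0.4, -0.3, -0.3]
opening: 0.669
```

Request:
jog_arm:
  commands:
    - {"x": 0, "y": 0, "z": -0.02, "wx": 0, "wy": 0, "wz": 0}
    - {"x": 0, "y": 0, "z": -0.04, "wx": 0, "wy": 0, "wz": 0}
    - {"x": 0, "y": 0, "z": -0.04, "wx": 0, "wy": 0, "wz": 0}
    - {"x": 0, "y": 0, "z": 0, "wx": 0, "wy": 0, "wz": 0}
    - {"x": 0, "y": 0, "z": 0, "wx": 0, "wy": 0, "wz": 0}

```text
clock: 39.7
position: [0.5457, -0.2802, 0.0683]
ee_rot: [2.351, 2.079, -0.012]
ft_force: [-0.3, -0.7, -0.8]
opening: 0.67
```

```bash
python3 go.py .517 -.0642 0.01 83.1
```

```text
d [ 0.2113 -0.0547  0.0568] w [-0.15  0.45 -0.13] pos [ 0.5457 -0.2802  0.0683] F [-0.3 -0.7 -0.8] op 57.2 t 39.7 j7 -0.11
```

Request:
jog_arm:
  commands:
    - {"x": 0.041, "y": -0.01, "z": 0, "wx": 0, "wy": 0, "wz": 0}
    - {"x": 0.041, "y": -0.01, "z": 0, "wx": 0, "wy": 0, "wz": 0}
    - {"x": 0.041, "y": -0.01, "z": 0, "wx": 0, "wy": 0, "wz": 0}
    - {"x": 0.041, "y": -0.01, "z": 0, "wx": 0, "wy": 0, "wz": 0}
    - {"x": 0.041, "y": -0.01, "z": 0, "wx": 0, "wy": 0, "wz": 0}
    - {"x": 0, "y": 0, "z": 0.02, "wx": 0, "wy": 0, "wz": 0}
    - {"x": 0, "y": 0, "z": 0.02, "wx": 0, "wy": 0, "wz": 0}
    - {"x": 0, "y": 0, "z": 0, "wx": 0, "wy": 0, "wz": 0}
    - {"x": 0, "y": 0, "z": 0, "wx": 0, "wy": 0, "wz": 0}

```text
clock: 40.6
position: [0.5122, -0.0647, 0.0122]
ee_rot: [-2.348, -2.069, 0.026]
ft_force: [0.5, -0.4, -0.1]
opening: 0.666
```

```bash
python3 go.py .517 -.0642 -0.0085 83.1
```

```text
d [0.0012 0.0051 0.0206] w [-1.14  0.26 -0.32] pos [ 0.5122 -0.0647  0.0122] F [ 0.5 -0.4 -0.1] op 56.9 t 40.6 j7 -0.53
```

Request:
jog_arm:
  commands:
    - {"x": 0.001, "y": 0.004, "z": 0, "wx": -1.1, "wy": 0, "wz": 0}
    - {"x": 0, "y": 0, "z": 0, "wx": 0, "wy": 0, "wz": 0}
    - {"x": 0, "y": 0, "z": 0.01, "wx": 0, "wy": 0, "wz": 0}
    - {"x": 0, "y": 0, "z": 0.005, "wx": 0, "wy": 0, "wz": 0}
    - {"x": 0, "y": 0, "z": 0, "wx": 0, "wy": 0, "wz": 0}
    - {"x": 0, "y": 0, "z": 0, "wx": 0, "wy": 0, "wz": 0}

```text
clock: 41.2
position: [0.5181, -0.0669, -0.003]
ee_rot: [2.357, 2.067, -0.003]
ft_force: [-0.4, 1.0, -0.9]
opening: 0.667
```

```bash
python3 go.py .517 -.0642 -0.009 83.1
```

```text
d [ 0.0026 -0.0014  0.006 ] w [ 0.19  0.3  -0.6 ] pos [ 0.5181 -0.0669 -0.003 ] F [-0.4  1.  -0.9] op 57.0 t 41.2 j7 -0.55
```

Request:
jog_arm:
  commands:
    - {"x": 0.0025, "y": -0.001, "z": 0.003, "wx": 0, "wy": 0, "wz": 0}
    - {"x": 0, "y": 0, "z": 0.004, "wx": 0, "wy": 0, "wz": 0}
    - {"x": 0, "y": 0, "z": 0, "wx": 0, "wy": 0, "wz": 0}
    - {"x": 0, "y": 0, "z": 0, "wx": 0, "wy": 0, "wz": 0}

```text
clock: 41.6
position: [0.5187, -0.0639, -0.0093]
ee_rot: [2.356, 2.067, -0.0]
ft_force: [-0.2, -0.8, -0.3]
opening: 0.672
```

Request:
jog_arm:
  commands:
    - {"x": 0, "y": 0, "z": 0, "wx": 0, "wy": 0, "wz": 0}
    - {"x": 0, "y": 0, "z": 0, "wx": 0, "wy": 0, "wz": 0}
    - {"x": 0, "y": 0, "z": -0.005, "wx": 0, "wy": 0, "wz": 0}
    - {"x": 0, "y": 0, "z": -0.035, "wx": 0, "wy": 0, "wz": 0}
    - {"x": 0, "y": 0, "z": -0.045, "wx": 0, "wy": 0, "wz": 0}
    - {"x": -0.044, "y": -0.02, "z": -0.01, "wx": 0, "wy": 0, "wz": 0}
    - {"x": -0.044, "y": -0.02, "z": 0, "wx": 0, "wy": 0, "wz": 0}
    - {"x": -0.044, "y": -0.02, "z": 0, "wx": 0, "wy": 0, "wz": 0}
    - {"x": -0.044, "y": -0.02, "z": 0, "wx": 0, "wy": 0, "wz": 0}
    - {"x": 0, "y": 0, "z": 0, "wx": 0, "wy": 0, "wz": 0}
  fingers: 0.078

```text
clock: 42.6
position: [0.4156, -0.2312, 0.0912]
ee_rot: [2.346, 2.073, 0.003]
ft_force: [0.2, -0.2, -0.4]
opening: 0.912
```

Request:
jog_arm:
  commands:
    - {"x": 0, "y": 0, "z": 0.02, "wx": 0, "wy": 0, "wz": 0}
    - {"x": 0, "y": 0, "z": 0, "wx": 0, "wy": 0, "wz": 0}

```text
clock: 42.8
position: [0.4145, -0.2344, 0.0717]
ee_rot: [2.352, 2.063, 0.002]
ft_force: [-1.1, 0.1, -0.9]
opening: 0.912
```

```bash
python3 see2.py; python3 go.py .4155 -.2397 0.0 83.1
```

```text
scene
table [401. 183.] 68 mean [0.654  0.3286] circ [0.6513 0.3304] 0.0214 st [ 88.9 369. ] z [0.005 0.008 0.011]
table [225. 306.] 355 mean [ 0.4164 -0.2407] circ [ 0.4154 -0.2399] 0.0313 st [ -78.7 -224.8] z [0.005 0.009 0.012]
tray [326. 228.] 275 mean [0.5374 0.0718] circ [0.534  0.0725] 0.0323 st [ 3.9 99.9] z [0.026 0.029 0.033]
tray [311. 245.] 308 mean [0.5283 0.0031] circ [0.5288 0.0034] 0.0314 st [ 3.1 30.7] z [0.025 0.029 0.033]
tray [296. 264.] 337 mean [ 0.5214 -0.0634] circ [ 0.5205 -0.0631] 0.0311 st [  4.3 -36.1] z [0.026 0.029 0.032]
top
table [252. 158.] 63 mean [0.6523 0.3261] circ [0.652  0.3223] 0.0184 st [ 87.4 366.3] z [0.004 0.008 0.011]
table [424. 236.] 192 mean [ 0.4132 -0.2372] circ [ 0.4144 -0.2401] 0.0295 st [ -82.2 -221.6] z [0.004 0.008 0.012]
tray [330. 195.] 174 mean [0.5349 0.0684] circ [0.5346 0.0713] 0.0295 st [ 1.9 96.4] z [0.025 0.028 0.031]
tray [351. 198.] 191 mean [0.526  0.0022] circ [0.5267 0.0019] 0.0289 st [ 0.9 29.5] z [0.025 0.028 0.031]
tray [372. 202.] 181 mean [ 0.5163 -0.0662] circ [ 0.5181 -0.0654] 0.0295 st [ -0.5 -39.5] z [0.025 0.028 0.032]
d [-0.0059 -0.0027  0.0739] w [ 0.89  0.46 -0.41] pos [ 0.4178 -0.2334  0.0739] F [ 0.3 -0.3  1. ] op 78.2 t 42.9 j7 -0.08
```

Request:
jog_arm:
  commands:
    - {"x": -0.006, "y": -0.002, "z": 0, "wx": 0.8, "wy": 0.4, "wz": -0.4}
    - {"x": 0, "y": 0, "z": 0, "wx": 0, "wy": 0, "wz": 0}
    - {"x": 0, "y": 0, "z": 0.035, "wx": 0, "wy": 0, "wz": 0}
    - {"x": 0, "y": 0, "z": 0.03, "wx": 0, "wy": 0, "wz": 0}
    - {"x": 0, "y": 0, "z": 0.01, "wx": 0, "wy": 0, "wz": 0}
    - {"x": 0, "y": 0, "z": 0, "wx": 0, "wy": 0, "wz": 0}
    - {"x": 0, "y": 0, "z": 0, "wx": 0, "wy": 0, "wz": 0}

```text
clock: 43.6
position: [0.4236, -0.2384, 0.0028]
ee_rot: [2.335, 2.085, 0.009]
ft_force: [-0.3, 0.3, -0.5]
opening: 0.914
```

```bash
python3 go.py .4155 -.2397 -.0345 83.1
```

```text
d [-0.0021 -0.0083  0.0372] w [0.69 0.17 0.41] pos [ 0.4236 -0.2384  0.0028] F [-0.3  0.3 -0.5] op 78.0 t 43.6 j7 -0.15
```

Request:
jog_arm:
  commands:
    - {"x": -0.002, "y": -0.008, "z": 0, "wx": 0.6, "wy": 0, "wz": 0.4}
    - {"x": 0, "y": 0, "z": 0, "wx": 0, "wy": 0, "wz": 0}
    - {"x": 0, "y": 0, "z": 0.015, "wx": 0, "wy": 0, "wz": 0}
    - {"x": 0, "y": 0, "z": 0.005, "wx": 0, "wy": 0, "wz": 0}
    - {"x": 0, "y": 0, "z": 0, "wx": 0, "wy": 0, "wz": 0}
    - {"x": 0, "y": 0, "z": 0, "wx": 0, "wy": 0, "wz": 0}

```text
clock: 44.2
position: [0.4172, -0.2412, -0.0155]
ee_rot: [2.346, 2.077, -0.001]
ft_force: [0.0, 0.5, 1.6]
opening: 0.914
```

```bash
python3 go.py .4155 -.2397 -.0345 83.1
```

```text
d [ 0.0014 -0.002   0.019 ] w [ 0.35  0.36 -0.07] pos [ 0.4172 -0.2412 -0.0155] F [0.  0.5 1.6] op 78.1 t 44.2 j7 -0.17
```

Request:
jog_arm:
  commands:
    - {"x": 0.001, "y": -0.002, "z": 0.009, "wx": 0, "wy": 0, "wz": 0}
    - {"x": 0, "y": 0, "z": 0.006, "wx": 0, "wy": 0, "wz": 0}
    - {"x": 0, "y": 0, "z": 0.003, "wx": 0, "wy": 0, "wz": 0}
    - {"x": 0, "y": 0, "z": 0.003, "wx": 0, "wy": 0, "wz": 0}
    - {"x": 0, "y": 0, "z": 0.002, "wx": 0, "wy": 0, "wz": 0}
    - {"x": 0, "y": 0, "z": 0.002, "wx": 0, "wy": 0, "wz": 0}
    - {"x": 0, "y": 0, "z": 0, "wx": 0, "wy": 0, "wz": 0}

```text
clock: 44.9
position: [0.416, -0.2403, -0.0349]
ee_rot: [2.344, 2.076, -0.015]
ft_force: [0.3, -0.4, 0.4]
opening: 0.916
```

Request:
jog_arm:
  commands:
    - {"x": 0, "y": 0, "z": 0, "wx": 0, "wy": 0, "wz": 0}
    - {"x": 0, "y": 0, "z": 0, "wx": 0, "wy": 0, "wz": 0}
    - {"x": 0, "y": 0, "z": 0, "wx": 0, "wy": 0, "wz": 0}
    - {"x": 0, "y": 0, "z": 0, "wx": 0, "wy": 0, "wz": 0}
  fingers: 0.03

```text
clock: 45.3
position: [0.4201, -0.242, -0.0287]
ee_rot: [2.336, 2.071, -0.018]
ft_force: [-0.2, 0.2, -0.9]
opening: 0.668
```

Request:
jog_arm:
  commands:
    - {"x": 0, "y": 0, "z": -0.02, "wx": 0, "wy": 0, "wz": 0}
    - {"x": 0, "y": 0, "z": -0.04, "wx": 0, "wy": 0, "wz": 0}
    - {"x": 0, "y": 0, "z": -0.04, "wx": 0, "wy": 0, "wz": 0}
    - {"x": 0, "y": 0, "z": 0, "wx": 0, "wy": 0, "wz": 0}
    - {"x": 0, "y": 0, "z": 0, "wx": 0, "wy": 0, "wz": 0}

```text
clock: 45.8
position: [0.4166, -0.239, 0.0699]
ee_rot: [2.343, 2.077, -0.019]
ft_force: [-0.5, 0.2, -0.7]
opening: 0.671
```

```bash
python3 go.py .5092 -.1293 0.01 83.1
```

```text
d [0.121  0.0788 0.058 ] w [-0.03  0.92 -0.01] pos [ 0.4166 -0.239   0.0699] F [-0.5  0.2 -0.7] op 57.3 t 45.8 j7 -0.08
```

Request:
jog_arm:
  commands:
    - {"x": 0.029, "y": 0.02, "z": 0, "wx": 0, "wy": 0.9, "wz": 0}
    - {"x": 0.029, "y": 0.02, "z": 0, "wx": 0, "wy": 0, "wz": 0}
    - {"x": 0.029, "y": 0.02, "z": 0, "wx": 0, "wy": 0, "wz": 0}
    - {"x": 0.029, "y": 0.02, "z": 0, "wx": 0, "wy": 0, "wz": 0}
    - {"x": 0, "y": 0, "z": 0.02, "wx": 0, "wy": 0, "wz": 0}
    - {"x": 0, "y": 0, "z": 0.02, "wx": 0, "wy": 0, "wz": 0}
    - {"x": 0, "y": 0, "z": 0, "wx": 0, "wy": 0, "wz": 0}
    - {"x": 0, "y": 0, "z": 0, "wx": 0, "wy": 0, "wz": 0}

```text
clock: 46.6
position: [0.505, -0.1304, 0.0147]
ee_rot: [-2.342, -2.067, 0.016]
ft_force: [-0.5, -0.4, 0.2]
opening: 0.67
```

```bash
python3 go.py .5092 -.1293 -0.009 83.1
```

```text
d [0.0015 0.0045 0.0236] w [-1.14 -0.24 -0.25] pos [ 0.505  -0.1304  0.0147] F [-0.5 -0.4  0.2] op 57.2 t 46.6 j7 -0.39
```

Request:
jog_arm:
  commands:
    - {"x": 0.001, "y": 0.0035, "z": 0, "wx": -1.1, "wy": -0.2, "wz": 0}
    - {"x": 0, "y": 0, "z": 0, "wx": 0, "wy": 0, "wz": 0}
    - {"x": 0, "y": 0, "z": 0.01, "wx": 0, "wy": 0, "wz": 0}
    - {"x": 0, "y": 0, "z": 0.007, "wx": 0, "wy": 0, "wz": 0}
    - {"x": 0, "y": 0, "z": 0, "wx": 0, "wy": 0, "wz": 0}
    - {"x": 0, "y": 0, "z": 0, "wx": 0, "wy": 0, "wz": 0}

```text
clock: 47.2
position: [0.5091, -0.1322, -0.0025]
ee_rot: [2.357, 2.072, 0.001]
ft_force: [0.1, -0.4, -0.5]
opening: 0.671
```

```bash
python3 go.py .5092 -.1293 -0.009 83.1
```

```text
d [ 0.0029 -0.0003  0.0065] w [ 0.16  0.08 -0.45] pos [ 0.5091 -0.1322 -0.0025] F [ 0.1 -0.4 -0.5] op 57.3 t 47.2 j7 -0.42
```

Request:
jog_arm:
  commands:
    - {"x": 0.0025, "y": 0, "z": 0.004, "wx": 0, "wy": 0, "wz": 0}
    - {"x": 0, "y": 0, "z": 0.004, "wx": 0, "wy": 0, "wz": 0}
    - {"x": 0, "y": 0, "z": 0, "wx": 0, "wy": 0, "wz": 0}
    - {"x": 0, "y": 0, "z": 0, "wx": 0, "wy": 0, "wz": 0}

```text
clock: 47.6
position: [0.5113, -0.1292, -0.0092]
ee_rot: [2.355, 2.071, 0.004]
ft_force: [-1.1, 0.4, 0.4]
opening: 0.673
```

Request:
jog_arm:
  commands:
    - {"x": 0, "y": 0, "z": 0, "wx": 0, "wy": 0, "wz": 0}
    - {"x": 0, "y": 0, "z": 0, "wx": 0, "wy": 0, "wz": 0}
    - {"x": 0, "y": 0, "z": -0.005, "wx": 0, "wy": 0, "wz": 0}
    - {"x": 0, "y": 0, "z": -0.035, "wx": 0, "wy": 0, "wz": 0}
    - {"x": 0, "y": 0, "z": -0.045, "wx": 0, "wy": 0, "wz": 0}
    - {"x": 0.026, "y": -0.032, "z": -0.005, "wx": 0, "wy": 0, "wz": 0}
    - {"x": 0.026, "y": -0.032, "z": 0, "wx": 0, "wy": 0, "wz": 0}
    - {"x": 0.026, "y": -0.032, "z": 0, "wx": 0, "wy": 0, "wz": 0}
    - {"x": 0.026, "y": -0.032, "z": 0, "wx": 0, "wy": 0, "wz": 0}
    - {"x": 0, "y": 0, "z": 0, "wx": 0, "wy": 0, "wz": 0}
  fingers: 0.078

```text
clock: 48.6
position: [0.3955, -0.0056, 0.0839]
ee_rot: [2.356, 2.066, 0.007]
ft_force: [0.0, -0.4, 0.4]
opening: 0.914
```

Request:
jog_arm:
  commands:
    - {"x": 0, "y": 0, "z": 0, "wx": 0, "wy": 0, "wz": 0}
    - {"x": 0, "y": 0, "z": 0, "wx": 0, "wy": 0, "wz": 0}
    - {"x": 0, "y": 0, "z": 0, "wx": 0, "wy": 0, "wz": 0}
    - {"x": 0, "y": 0, "z": 0, "wx": 0, "wy": 0, "wz": 0}
    - {"x": 0, "y": 0, "z": 0, "wx": 0, "wy": 0, "wz": 0}
    - {"x": 0, "y": 0, "z": 0, "wx": 0, "wy": 0, "wz": 0}
  fingers: 0.0

```text
clock: 49.2
position: [0.3984, -0.0076, 0.0848]
ee_rot: [2.359, 2.061, 0.011]
ft_force: [0.3, -0.2, 1.1]
opening: 0.0
```

```bash
python3 see2.py; python3 go.py .395 -.0115 0.01 83.1
```

```text
scene
table [399. 184.] 66 mean [0.6509 0.3251] circ [0.6514 0.3269] 0.0233 st [ 86.1 365.1] z [0.005 0.008 0.011]
tray [326. 228.] 299 mean [0.5393 0.0714] circ [0.5392 0.0734] 0.0314 st [ 5.8 99.9] z [0.026 0.029 0.033]
tray [311. 246.] 334 mean [0.5294 0.0028] circ [0.5283 0.0037] 0.0317 st [ 4.3 30.5] z [0.026 0.029 0.033]
tray [296. 264.] 327 mean [ 0.5215 -0.0644] circ [ 0.5211 -0.0634] 0.032 st [  4.5 -37.2] z [0.025 0.029 0.033]
tray [281. 282.] 372 mean [ 0.5134 -0.1279] circ [ 0.5133 -0.1281] 0.0314 st [   4.1 -101.1] z [0.026 0.029 0.032]
top
table [252. 157.] 114 mean [0.6544 0.3256] circ [0.6541 0.3302] 0.0251 st [ 89.5 366. ] z [0.004 0.007 0.011]
tray [331. 196.] 140 mean [0.5326 0.0658] circ [0.5363 0.0714] 0.0293 st [-0.1 93.4] z [0.025 0.028 0.031]
tray [352. 200.] 123 mean [ 0.5217 -0.0009] circ [ 0.5205 -0.0018] 0.0268 st [-2.9 25.9] z [0.025 0.027 0.031]
tray [371. 202.] 180 mean [ 0.5173 -0.0636] circ [ 0.5173 -0.0645] 0.0293 st [  0.2 -36.8] z [0.025 0.028 0.032]
tray [391. 204.] 157 mean [ 0.5102 -0.1261] circ [ 0.5108 -0.1266] 0.0275 st [  0.7 -99.8] z [0.025 0.028 0.032]
d [-0.0042 -0.0036  0.0748] w [ 0.68  0.08 -0.79] pos [ 0.3983 -0.0076  0.0848] F [-1.2 -0.   0. ] op -0.0 t 49.3 j7 -0.47
```

View pics/last_scene.png

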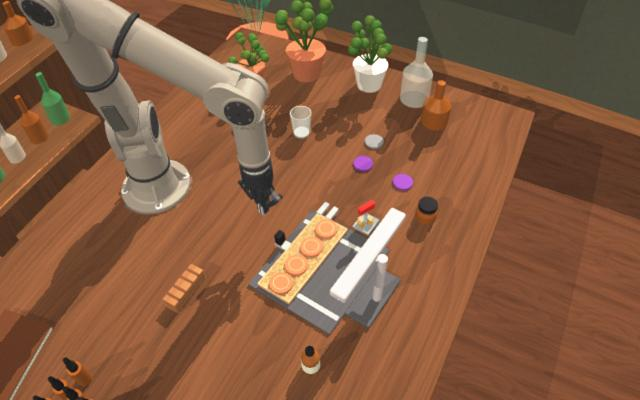

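All four discs lie side by side on the tray, at scene pixels (326,228), (311,246), (296,264) and (281,282). I'll push the knob (280,238) home with shut fingers.

Request:
jog_arm:
  commands:
    - {"x": -0.004, "y": -0.006, "z": 0, "wx": 0.7, "wy": 0, "wz": -0.8}
    - {"x": 0, "y": 0, "z": 0, "wx": 0, "wy": 0, "wz": 0}
    - {"x": 0, "y": 0, "z": 0.035, "wx": 0, "wy": 0, "wz": 0}
    - {"x": 0, "y": 0, "z": 0.035, "wx": 0, "wy": 0, "wz": 0}
    - {"x": 0, "y": 0, "z": 0, "wx": 0, "wy": 0, "wz": 0}
    - {"x": 0, "y": 0, "z": 0, "wx": 0, "wy": 0, "wz": 0}

```text
clock: 49.9
position: [0.3935, -0.0121, 0.0144]
ee_rot: [2.35, 2.081, 0.0]
ft_force: [-0.7, -0.6, 0.4]
opening: 0.001
```

```bash
python3 go.py .415 -.0140 0.005 83.1
```

```text
d [0.0007 0.0216 0.0095] w [ 0.12  0.09 -0.04] pos [ 0.3935 -0.0121  0.0144] F [-0.7 -0.6  0.4] op 0.1 t 49.9 j7 -0.59
```

Request:
jog_arm:
  commands:
    - {"x": 0, "y": 0.005, "z": 0.008, "wx": 0, "wy": 0, "wz": 0}
    - {"x": 0, "y": 0.012, "z": 0, "wx": 0, "wy": 0, "wz": 0}
    - {"x": 0, "y": 0.012, "z": 0, "wx": 0, "wy": 0, "wz": 0}
    - {"x": 0, "y": 0.015, "z": 0, "wx": 0, "wy": 0, "wz": 0}
    - {"x": 0, "y": 0.015, "z": 0, "wx": 0, "wy": 0, "wz": 0}
    - {"x": 0, "y": 0.015, "z": 0, "wx": 0, "wy": 0, "wz": 0}
    - {"x": 0, "y": 0.015, "z": 0, "wx": 0, "wy": 0, "wz": 0}
    - {"x": 0, "y": 0.015, "z": 0, "wx": 0, "wy": 0, "wz": 0}
    - {"x": 0, "y": 0.008, "z": 0, "wx": 0, "wy": 0, "wz": 0}
    - {"x": 0, "y": 0, "z": 0, "wx": 0, "wy": 0, "wz": 0}

```text
clock: 50.9
position: [0.5078, -0.0266, 0.0099]
ee_rot: [-2.356, -2.077, 0.009]
ft_force: [-0.2, 0.8, -0.4]
opening: -0.001
```

```bash
cat > tray.py <<'E'
from meas import *
for k in('scene','top'):
    f=grab_frame(k); save(f,f'last_{k}.png'); W=cloud(f); h=masks(f['img']); X,Y,Z=W[...,0],W[...,1],W[...,2]
    m=(Z>.0245)&(Z<.034)&(X>.45)&(X<.72)&(abs(Y)<.2)&(h[...,1]>50)&(h[...,2]>190)
    m=cv2.morphologyEx(m.astype(np.uint8),cv2.MORPH_OPEN,np.ones((3,3)))
    for o in blobs(m,W,50): print(k,o[0],o[1],o[4].mean(0).round(4))
    P=W[(abs(X-.53)<.12)&(abs(Y+.03)<.03)&(Z>.048)&(Z<.062)&(h[...,2]<90)]
    if len(P): print('dark',len(P),P.mean(0).round(4),P.max(0).round(3))
E
python3 tray.py; python3 go.py .54 -.0295 0.005 83.1
```

```text
scene [353. 242.] 293 [0.6225 0.062  0.0293]
scene [338. 261.] 325 [ 0.6143 -0.0081  0.0292]
scene [324. 280.] 348 [ 0.6055 -0.0743  0.0291]
scene [309. 299.] 385 [ 0.5992 -0.1392  0.029 ]
dark 73 [ 0.5332 -0.0309  0.0556] [ 0.544 -0.017  0.061]
top [331. 166.] 104 [0.6268 0.0657 0.0279]
top [355. 171.] 158 [ 0.6127 -0.0108  0.028 ]
top [373. 169.] 51 [ 0.6209 -0.0678  0.0275]
top [397. 176.] 108 [ 0.6007 -0.1436  0.0278]
d [0.0012 0.0333 0.0047] w [-0.27  0.26 -0.27] pos [ 0.5068 -0.0265  0.0099] F [ 0.1 -0.2 -0.5] op 0.1 t 51.0 j7 -0.61
```

Request:
jog_arm:
  commands:
    - {"x": 0.001, "y": 0.012, "z": 0.003, "wx": 0, "wy": 0, "wz": 0}
    - {"x": 0, "y": 0.01, "z": 0, "wx": 0, "wy": 0, "wz": 0}
    - {"x": 0, "y": 0.006, "z": 0, "wx": 0, "wy": 0, "wz": 0}
    - {"x": 0, "y": 0.004, "z": 0, "wx": 0, "wy": 0, "wz": 0}
    - {"x": 0, "y": 0.004, "z": 0, "wx": 0, "wy": 0, "wz": 0}
    - {"x": 0, "y": 0.003, "z": 0, "wx": 0, "wy": 0, "wz": 0}

```text
clock: 51.6
position: [0.5345, -0.0295, 0.0067]
ee_rot: [-2.344, -2.072, 0.041]
ft_force: [-8.4, 0.1, 8.2]
opening: 0.002
```

```bash
python3 tray.py; python3 go.py .54 -.0295 0.005 83.1
```

```text
scene [358. 244.] 131 [0.6368 0.0621 0.0289]
scene [343. 263.] 146 [ 0.6281 -0.0075  0.0291]
scene [329. 283.] 178 [ 0.6214 -0.0764  0.0291]
scene [318. 305.] 387 [ 0.6251 -0.1438  0.0287]
dark 63 [ 0.5611 -0.0345  0.0558] [ 0.571 -0.021  0.061]
top [337. 160.] 132 [0.6486 0.0499 0.0279]
top [356. 161.] 125 [ 0.6479 -0.0112  0.0278]
d [0.0007 0.0054 0.0016] w [-1.53  0.62 -0.14] pos [ 0.5346 -0.0295  0.0067] F [-8.8 -0.   7.7] op -0.0 t 51.7 j7 -0.59
```

The tray is at its stop: there was an 8 N reaction, and the knob is back at its first position. Next is the plunger.

Request:
jog_arm:
  commands:
    - {"x": 0, "y": -0.02, "z": 0, "wx": 0, "wy": 0, "wz": 0}
    - {"x": 0, "y": 0, "z": -0.035, "wx": 0, "wy": 0, "wz": 0}
    - {"x": 0, "y": 0, "z": -0.045, "wx": 0, "wy": 0, "wz": 0}
    - {"x": 0, "y": 0, "z": -0.045, "wx": 0, "wy": 0, "wz": 0}
    - {"x": 0.04, "y": 0.022, "z": 0, "wx": 0, "wy": 0, "wz": 0}
    - {"x": 0.04, "y": 0.022, "z": 0, "wx": 0, "wy": 0, "wz": 0}
    - {"x": 0.04, "y": 0.022, "z": 0, "wx": 0, "wy": 0, "wz": 0}
    - {"x": 0.04, "y": 0.022, "z": 0, "wx": 0, "wy": 0, "wz": 0}
    - {"x": 0, "y": 0, "z": 0, "wx": 0, "wy": 0, "wz": 8.5}
    - {"x": 0, "y": 0, "z": 0, "wx": 0, "wy": 0, "wz": 8.5}
  fingers: 0.045

```text
clock: 52.7
position: [0.635, 0.1183, 0.1328]
ee_rot: [-2.655, -1.677, 0.031]
ft_force: [0.6, 0.1, 0.6]
opening: 0.526
```

Request:
jog_arm:
  commands:
    - {"x": 0, "y": 0, "z": 0, "wx": 0, "wy": 0, "wz": 4}
    - {"x": 0, "y": 0, "z": 0, "wx": 0, "wy": 0, "wz": 0}

```text
clock: 52.9
position: [0.6365, 0.1203, 0.1331]
ee_rot: [2.714, 1.581, -0.026]
ft_force: [-0.1, -0.8, -0.4]
opening: 0.526
```

```bash
python3 go.py .6272 .1285 0.072 62.2
python3 - <<'E'
from meas import *
f=grab_frame('scene'); img=f['img']; W=cloud(f); h=masks(img); X,Y,Z=W[...,0],W[...,1],W[...,2]
red=(abs(X-.6)<.15)&(abs(Y)<.25)&((h[...,0]<7)|(h[...,0]>172))&(h[...,1]>110)&(Z>.06)
P=W[red]; P=P[np.linalg.norm(P[:,:2]-[.627,.126],axis=1)<.04]; r=cv2.minAreaRect(P[:,:2].astype(np.float32)*1000); print('red',len(P),np.median(P,0).round(4),np.percentile(P[:,2],90),np.round(r[0]),np.round(r[1]),round(r[2],1))
E
```

```text
d [ 0.0034 -0.0117  0.0612] w [-0.46  0.82 -1.78] pos [0.6365 0.1203 0.1331] F [-0.1 -0.8 -0.4] op 44.9 t 52.9 j7 -1.07
red 141 [0.6278 0.1243 0.1102] 0.11560487123028951 [627. 127.] [48. 16.] 61.5
```

Request:
jog_arm:
  commands:
    - {"x": 0.003, "y": -0.011, "z": 0, "wx": -0.4, "wy": 0.8, "wz": -1.7}
    - {"x": 0, "y": 0, "z": 0, "wx": 0, "wy": 0, "wz": 0}
    - {"x": 0, "y": 0, "z": 0, "wx": 0, "wy": 0, "wz": 0}

```text
clock: 53.25
position: [0.6297, 0.1269, 0.1337]
ee_rot: [2.687, 1.625, 0.002]
ft_force: [0.3, -0.4, 0.4]
opening: 0.524
```

```bash
python3 go.py .6272 .1275 0.072 62.0
```

```text
d [-0.0007 -0.0025  0.0617] w [ 0.09 -0.04  0.33] pos [0.6297 0.1269 0.1337] F [ 0.3 -0.4  0.4] op 44.8 t 53.25 j7 -1.05
```

Request:
jog_arm:
  commands:
    - {"x": 0, "y": -0.002, "z": 0.03, "wx": 0, "wy": 0, "wz": 0}
    - {"x": 0, "y": 0, "z": 0.025, "wx": 0, "wy": 0, "wz": 0}
    - {"x": 0, "y": 0, "z": 0, "wx": 0, "wy": 0, "wz": 0}
    - {"x": 0, "y": 0, "z": 0.003, "wx": 0, "wy": 0, "wz": 0}
    - {"x": 0, "y": 0, "z": 0, "wx": 0, "wy": 0, "wz": 0}

```text
clock: 53.75
position: [0.6324, 0.1253, 0.0771]
ee_rot: [2.688, 1.618, 0.011]
ft_force: [-0.0, -0.9, -0.0]
opening: 0.526
```

Request:
jog_arm:
  commands:
    - {"x": 0, "y": 0, "z": 0, "wx": 0, "wy": 0, "wz": 0}
    - {"x": 0, "y": 0, "z": 0, "wx": 0, "wy": 0, "wz": 0}
    - {"x": 0, "y": 0, "z": 0, "wx": 0, "wy": 0, "wz": 0}
    - {"x": 0, "y": 0, "z": 0, "wx": 0, "wy": 0, "wz": 0}
    - {"x": 0, "y": 0, "z": 0, "wx": 0, "wy": 0, "wz": 0}
  fingers: 0.0
  grip_force: 60

```text
clock: 54.25
position: [0.6273, 0.129, 0.0794]
ee_rot: [-2.686, -1.625, -0.001]
ft_force: [-0.8, 0.8, -2.5]
opening: 0.137
```

Request:
jog_arm:
  commands:
    - {"x": 0, "y": 0, "z": -0.006, "wx": 0, "wy": 0, "wz": 0}
    - {"x": 0, "y": 0, "z": -0.004, "wx": 0, "wy": 0, "wz": 0}
    - {"x": 0, "y": 0, "z": 0, "wx": 0, "wy": 0, "wz": 0}

```text
clock: 54.55
position: [0.6271, 0.1286, 0.087]
ee_rot: [-2.685, -1.624, 0.001]
ft_force: [-0.0, 1.1, -8.1]
opening: 0.137
```

Request:
jog_arm:
  commands:
    - {"x": 0, "y": 0, "z": -0.001, "wx": 0, "wy": 0, "wz": 8.5}
    - {"x": 0, "y": 0, "z": 0, "wx": 0, "wy": 0, "wz": 8.5}
    - {"x": 0, "y": 0, "z": 0, "wx": 0, "wy": 0, "wz": 8.5}
    - {"x": 0, "y": 0, "z": 0, "wx": 0, "wy": 0, "wz": 8.5}
    - {"x": 0, "y": 0, "z": 0, "wx": 0, "wy": 0, "wz": 8.5}
    - {"x": 0, "y": 0, "z": 0, "wx": 0, "wy": 0, "wz": 8.5}
    - {"x": 0, "y": 0, "z": 0, "wx": 0, "wy": 0, "wz": 8.5}
    - {"x": 0, "y": 0, "z": 0, "wx": 0, "wy": 0, "wz": 8.5}
    - {"x": 0, "y": 0, "z": 0, "wx": 0, "wy": 0, "wz": 0}

```text
clock: 55.45
position: [0.6278, 0.1261, 0.0831]
ee_rot: [-3.136, 0.183, 0.006]
ft_force: [1.3, 0.2, -7.7]
opening: 0.139
```

```bash
python3 go.py .6272 .1275 0.065 -6.9
```

```text
d [-0.0007 -0.0013  0.0181] w [-0.03  0.23  0.23] pos [0.6278 0.1261 0.0831] F [ 1.3  0.2 -7.7] op 11.9 t 55.45 j7 -2.15
```

Request:
jog_arm:
  commands:
    - {"x": 0, "y": 0, "z": 0.008, "wx": 0, "wy": 0, "wz": 0.2}
    - {"x": 0, "y": 0, "z": 0.008, "wx": 0, "wy": 0, "wz": 0}
    - {"x": 0, "y": 0, "z": 0.005, "wx": 0, "wy": 0, "wz": 0}
    - {"x": 0, "y": 0, "z": 0.002, "wx": 0, "wy": 0, "wz": 0}
    - {"x": 0, "y": 0, "z": 0, "wx": 0, "wy": 0, "wz": 0}

```text
clock: 55.95
position: [0.6284, 0.1264, 0.0656]
ee_rot: [-3.137, 0.176, 0.002]
ft_force: [-2.1, 0.6, -6.3]
opening: 0.136
```

Request:
jog_arm:
  commands:
    - {"x": 0, "y": 0, "z": 0, "wx": 0, "wy": 0, "wz": 0}
    - {"x": 0, "y": 0, "z": 0, "wx": 0, "wy": 0, "wz": 0}
    - {"x": 0, "y": 0, "z": 0, "wx": 0, "wy": 0, "wz": 0}
    - {"x": 0, "y": 0, "z": -0.03, "wx": 0, "wy": 0, "wz": 0}
    - {"x": 0, "y": 0, "z": -0.04, "wx": 0, "wy": 0, "wz": 0}
    - {"x": 0, "y": 0, "z": -0.045, "wx": 0, "wy": 0, "wz": 0}
    - {"x": -0.03, "y": 0, "z": -0.04, "wx": 0, "wy": 0, "wz": 0}
    - {"x": -0.05, "y": 0, "z": 0, "wx": 0, "wy": 0, "wz": 0}
    - {"x": -0.05, "y": 0, "z": 0, "wx": 0, "wy": 0, "wz": 0}
    - {"x": 0, "y": 0, "z": 0, "wx": 0, "wy": 0, "wz": 0}
  fingers: 0.045

```text
clock: 56.95
position: [0.4996, 0.1431, 0.2259]
ee_rot: [-3.131, 0.172, -0.014]
ft_force: [0.6, 1.3, -0.2]
opening: 0.529
```

```bash
python3 tray.py
python3 - <<'E'
from meas import *
f=grab_frame('scene'); img=f['img']; W=cloud(f); h=masks(img); X,Y,Z=W[...,0],W[...,1],W[...,2]
red=(abs(X-.6)<.15)&(abs(Y)<.25)&((h[...,0]<7)|(h[...,0]>172))&(h[...,1]>110)&(Z>.06)
P=W[red]; P=P[np.linalg.norm(P[:,:2]-[.627,.126],axis=1)<.04]; r=cv2.minAreaRect(P[:,:2].astype(np.float32)*1000); print('red',len(P),np.median(P,0).round(4),np.percentile(P[:,2],90),np.round(r[0]),np.round(r[1]),round(r[2],1))
kn=(Z>.048)&(Z<.062)&(abs(X-.56)<.03)&(abs(Y+.03)<.03); print('knob',W[kn].mean(0).round(4),kn.sum())
cv2.imwrite('pics/fin.png',cv2.resize(img[130:350,220:460],(720,600))[...,::-1]); print(sensors.sense()['position'])
E
```

```text
scene [357. 245.] 136 [0.6369 0.0586 0.0293]
scene [344. 263.] 152 [ 0.6294 -0.0084  0.029 ]
scene [329. 283.] 182 [ 0.6215 -0.0765  0.0291]
scene [319. 305.] 399 [ 0.6268 -0.1427  0.0287]
dark 64 [ 0.5618 -0.033   0.0561] [ 0.571 -0.021  0.062]
top [335. 160.] 157 [0.6471 0.056  0.0277]
top [356. 164.] 142 [ 0.6364 -0.0131  0.0277]
top [377. 167.] 178 [ 0.63   -0.0804  0.028 ]
top [397. 168.] 162 [ 0.6284 -0.1437  0.0281]
dark 37 [ 0.5556 -0.0321  0.0549] [ 0.564 -0.021  0.058]
red 149 [0.6276 0.1241 0.0967] 0.10140327290541902 [627. 128.] [19. 48.] 81.8
knob [ 0.5618 -0.032   0.0556] 76
[0.50830608 0.14011557 0.22675738]
```

View pics/fin.png

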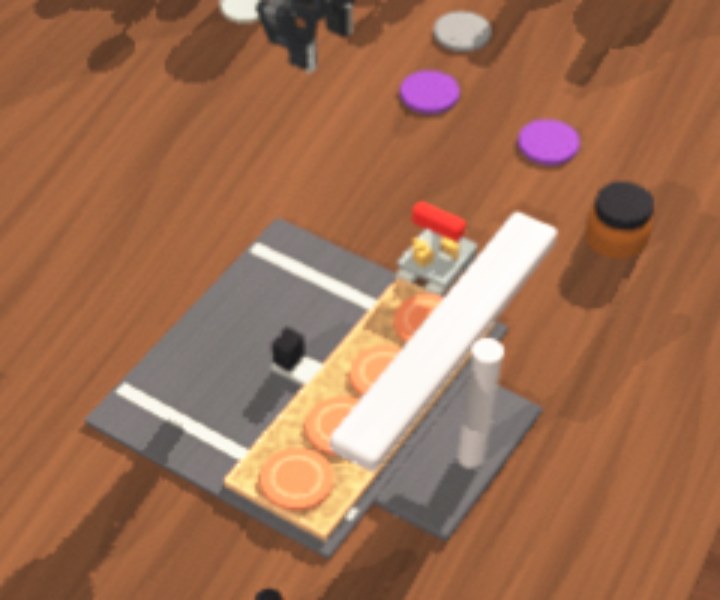

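Request:
jog_arm:
  commands:
    - {"x": 0, "y": 0, "z": 0, "wx": 0, "wy": 0, "wz": 0}
    - {"x": 0, "y": 0, "z": 0, "wx": 0, "wy": 0, "wz": 0}

```text
clock: 57.3
position: [0.5116, 0.1393, 0.227]
ee_rot: [-3.126, 0.189, -0.028]
ft_force: [-0.4, -0.3, -0.3]
opening: 0.525
```

```bash
python3 -c "
from rig import bot
print(bot.close_job())"
```

```text
the job is handed in; nothing more can be done
None
```

I carried out every step in the required order and handed the job in at about 57 s; no verdict came back.

**What I did**
- I lifted the plunger, twisted it into its notch and let it go. The pipette rest then went onto the table near (0.30, -0.25), and I drew the tray out about 116 mm.
- All four terracotta discs went side by side on the tray. One had been knocked about 4 cm aside before I reached it, so I measured it again before gripping.
- I pushed the tray home with shut fingers until it met its stop, then untwisted the plunger and lowered it.
- I did not grip or move the purple and grey look-alikes, or the bottle, jar and beaker.

**Last checks**
- **Plunger:** the red wing is back at its starting height (0.097 m) and lies in line with its slot, within camera noise.
- **Tray:** the knob is back at its starting position to within 1 mm.
- **Discs:** all four lie flat in one layer, about 67 mm apart. Before the push they were within about 5 mm of the tray's centre line (station x) and 102 mm (station y).
- **Pipette rest:** its top measured about 40 mm above the table when I set it down; I did not measure it again.
- **Robot:** it stands clear of everything.

**What disagreed**
- The real fingertips sat about 25 mm higher than the reported TCP. My first grasps of the plunger, the rest and one disc closed on nothing until I allowed for that.
- The two cameras differed by a few millimetres.
- The tray was about 4 mm short of its full 120 mm travel, but past the 100 mm required.

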